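# Close a metal button in the bench press

## Robot

A 6-joint arm with a two-finger parallel gripper is mounted at the origin on the work surface. World frame = base frame: x ahead of the robot, y to its left, z up, the work surface at z = 0. Lengths are in m, angles in rad, forces in N, time in s.
With the tool pointing down it reaches from about 0.275 to 0.725 m from the base axis. Payload 15.9 kg.
Tool frame: the origin (TCP) lies midway between the tips of the shut fingers; the grasp point (between the pads) lies 19 mm behind it (pinch_z is the distance from the TCP to the grasp point, in m); z points along the fingers, y is the direction in which the jaws open and shut (so a half turn about z gives the same grasp; the last joint's range is limited). The gripper opens to 85 mm and grips with 20 to 120 N. Pads are 22 mm wide; open, the fingers measure 114 mm over their backs; the gripper's body (76 mm by 85 mm) begins 54 mm behind the grasp point. The pads swing forward as they close: fully open they stand 13 mm farther back than shut.
Start: joints at [-1.287, 0.213, -0.034, 1.323, 0, 1.571], TCP at [0.14, -0.48, 0.231] pointing down, gripper open.
Joint ranges: [-2.98, 2.98], [-0.74, 1.72], [-1.14, 1.35], [-2.1, 2.04], [-1.57, 1.44], [-3.14, 3.14]. Speed limits (rad/s): [1.89, 1.89, 2.39, 2.57, 3.14, 3.14].

## Interface

Orientations are given as a 3x3 rotation matrix whose columns are the frame's x, y, z axes.
In Python, from rig import state, get_image, close_job, pinch_z gives the robot as it stands.
- The arm moves only by the tool drive_tool, never from a script. Its argument "moves" is a list of rows, each a list of 3 entries, a list of its own where there are three numbers: the shift along the tool's x, y, z in mm, then the turn, a rotation vector about the tool's x, y, z in rad, then the closure, from -1 (fully open) to 1 (shut). In form: [[[tx, ty, tz], [rx, ry, rz], fingers], ...]. A call has 1 to 5 rows; each row is the pose to reach, as a shift and turn from the pose commanded when the call began, along the tool's axes at that moment; what a row does not reach only later rows make up. A row lasts 1/12 s, in which the tool goes at most 41.7 mm and 7.16 degrees, less where a joint would pass 70% of its speed; a pose out of reach is approached as far as the arm can. A call with a gripper value outside its range is refused whole. The fingers move at their own pace and stop on an object; "force" is the grip in N (left out, the last holds). Time passes only in rows, so rows that repeat a pose let the fingers close. It gives the time, the measured TCP pose, the force and the opening at its end, in the units of the state.
- state(): the state, without advancing time (a new reading comes with each control period).
- get_image(name): name is "scene" or "top" or "wrist"; returns a dict with "img" (420x560x3 uint8, red, green, blue), "intrinsics" (3x3 intrinsics, pixels), "R" (3x3) and "t" (3): a world point X has camera coordinates R X + t; the wrist camera has in their place "mount" (4x4, takes a point from camera to tool coordinates, whose origin is the TCP and whose axes are the flange's). Camera axes: x right, y down, z forward; pixel columns grow to the right and rows downward; lengths in m; the calibration is good to about 2 mm. The wrist camera is an equidistant fisheye: a pixel r from the principal point sees the ray r / f radians off the axis. A picture is of the moment at which its call begins: read the wrist's pose just before it. There is no depth.
- close_job(): hands the job in, once; it reports no verdict.
The state is a dict: "time_s": time; "q": joint angles; "qvel": joint speeds; "joint_efforts": joint torques, N m; "ee_pos": TCP position; "ee_rot": TCP orientation; "wrist_force": force on the tool from outside, world axes, zero at the start; "ft_torque": the same for the moment, N m; "finger_gap": finger opening in m.
Only numpy, scipy, OpenCV 4.12 (cv2) and the standard library are available. Lean on these libraries where they do the work, as an engineer would, in place of code of your own. Each camera call takes 0.05 s, during which the arm holds its last target.

## Task

A large two-part metal button lies ready, face down, in the lower die of the bench press. Push the die slide fully home under the ram and pull the lever down until you feel the back go firmly home in the thin shell (it first slides in against a light drag and then stops dead; much harder would crush the shell), let the lever up and draw the slide right out again. Then lift the button out with a light grip and lay it, still face down, on the free part of the tray without dropping it; leave the press open with its slide out, and leave the finished buttons and the other things where they are.

Things in the scene. Friction and masses are not known exactly. Their poses are not given: they have to be found in the camera images.
- press: bench hand press, fixed: cast C-frame, base 290 x 110 x 28 mm (x -190 to +100), rack-and-pinion ram, lower die on a slide. Origin on the table under the ram axis; x points away from the operator (to the column), y to his left, z up. In this frame the head spans x -38 to +98, y -28 to +28, z 165 to 250 mm; the slide moves along x between rails 46 mm high; the lever is on the right (-y) side.
- ram: square steel ram (22 mm) that comes down out of the head when the lever is pulled; origin 10 mm below the head; it stands up 45 mm above the head. It carries the upper die, a 30 mm disc on a screw that is set to another depth each time, anywhere within 12 mm: so the lever position at which it lands on the button is not known beforehand and must be felt.
- lever (a joint): turn of the press lever, rad: 0 = up at its stop, grows as it is pulled down, at most 1.10. The pivot is along the press's y axis at lever_pivot; at 0 the arm points to the operator, 0.70 rad above level. 1 rad lowers the ram by 25 mm. The upper die lands on the button between 0.20 and 0.75 rad; the back is home 0.2 rad later. A damped spring carries the lever up when let go.
- lever_pivot (a point): point on the lever's pivot axis in the middle of the press head: 35 mm behind the ram axis, 210 mm above the table. Its x, y, z axes are those of the press.
- lever_ball (a point): centre of the black ball (34 mm) at the end of the lever, 160 mm from the pivot axis, 135 mm right (-y) of the press axis; can be pushed down from above along its arc. Downward push: 4 to 9 N against the spring, least near level; about 2.5 N more once the die has landed, while the back slides in (32 mm of ball travel); then it stops dead and the push climbs: 1 N more at the ball is 6.4 N at the ram.
- slide (a joint): travel in m of the slide that carries the lower die: 0 = drawn out to the loading position (start), 0.120 = fully home under the ram, at its stop. It drags with about 3 N and stays where it is left.
- slide_knob (a point): centre of the black ball knob (24 mm diameter) on a 12 mm stem at the operator's end of the slide, 66 mm above the table and 26 mm above the slide's flat top; can be gripped from above across the press's y. It is 110 mm from the middle of the die.
- die_nest (a point): centre of the floor of the lower die's nest, 55 mm above the table: a round recess 43 mm wide with a lip 2.5 mm high, on a round block 52 mm wide on the slide. Its axes are those of the press.
- button_center (a point): the two-part button: thin brass shell 40 mm across, 14 mm high, face down in the nest; point on its axis, half-way up the shell, 7 mm above the nest floor; z up towards the back. 45 to 75 g. The shell is crushed above 150 N of ram force (40 N closes it firmly) and by a grip on its rim of more than about 45 N on each side (a light grip of 20 N is plenty).
- button: the same button; origin at the centre of its underside (the face), z axis up towards the back.
- back_plate (a point): centre of the top of the button's steel back plate (34 mm across, small wire shank): 12.5 mm above button_center while open (5 mm proud), 7.5 mm when the back is home. It slides in against about 18 N at the ram.
- tray_free (a point): centre of the free part of the floor of the shallow fixed wooden tray: floor 6 mm above the table, 198 mm (x of this frame) by 118 mm (y) inside, walls 16 mm high. The point is 35 mm from the middle of the floor towards -x of the frame; 120 mm in x by 110 mm in y around it are empty.
- finished0: finished button, 40 mm across, 15 mm high, at the far (+x) end of the tray; leave alone. Origin under its centre.
- finished1: the other finished button at the far end of the tray; leave alone. Origin under its centre.
- rotary_cutter: white rotary cutter lying on the mat, 170 mm long; leave alone. Origin near the middle of its underside.
- pin_tin: flat round metal tin, 78 mm across, 26 mm high; leave alone. Origin under its centre.
- spool_red: spool of thread standing, 32 mm across, 50 mm high; leave alone. Origin under its centre.
- spool_navy: the other spool, same size; leave alone. Origin under its centre.
Things that resemble listed ones, but are neither listed nor needed, are in the scene too. Leave any purple or turquoise look-alike of the button alone.

How it is judged:
On the way, in this order (a step that is already met when the one before it is completed fails the run):
1. the slide is pushed fully home under the ram with the button lying in the die (value of joint slide above 0.117 m and x of button_center in the frame of die_nest between -0.006 and 0.006 m and y of button_center in the frame of die_nest between -0.006 and 0.006 m and z of button_center in the frame of die_nest below 0.01 m), for 0.2 s.
2. the ram has pressed the back home: at least 40 N of ram force on the button with the slide home (contact force between ram and button above 40 N and value of joint slide above 0.117 m and z of back_plate in the frame of button_center below 0.0083 m), for 0.1 s.
3. the lever is up again and the slide drawn right out with the button still in the die (value of joint lever below 0.1 rad and value of joint slide below 0.01 m and x of button_center in the frame of die_nest between -0.006 and 0.006 m and y of button_center in the frame of die_nest between -0.006 and 0.006 m and z of button_center in the frame of die_nest below 0.01 m), for 0.1 s.
At the end, for the whole second after the job is handed in: the button's back is home (within 0.8 mm), the button lies flat, face down (tilt under 7 degrees), at rest and released on the free part of the tray's floor, the lever is up and the slide is drawn out (within 20 mm) (z of back_plate in the frame of button_center below 0.0083 m and x of button_center in the frame of tray_free between -0.062 and 0.07 m and y of button_center in the frame of tray_free between -0.058 and 0.058 m and z of button_center in the frame of tray_free between 0.004 and 0.01 m and z of back_plate in the frame of tray_free above 0.01 m and angle between button_center's own z axis and vertical below 0.12 rad and linear speed of button below 0.01 m/s and contact force between the fingers and button below 0.05 N and value of joint lever below 0.1 rad and value of joint slide below 0.02 m); the robot touches nothing.
It fails at once if the shell is crushed in the press: more than 150 N of ram force on the button (contact force between ram and button above 150 N).
It fails at once if the shell is crushed by the grip: more than 100 N of finger force on the button, both sides added (contact force between the fingers and button above 100 N).
It fails at once if the button is dropped or flung: faster than 0.45 m/s with no finger on it (linear speed of button above 0.45 m/s and contact force between the fingers and button below 0.01 N).
It fails at once if a finished button or another thing is moved by more than 15 mm (distance of any of finished0, finished1, rotary_cutter, pin_tin, spool_red, spool_navy from where it was at the start of the episode above 0.015 m).
It also fails if it takes over 72 s, if anything falls off the work surface, if the arm or the gripper's body presses on something with over 40 N, if the wrist force passes 120 N, or if a joint passes its speed limit or range.

## Working session

There is one attempt and no reset: what is moved stays moved. The work goes in short steps, Python scripts to look and compute and a tool call to move; the robot and the scene stay as the last step left them, time stands still between calls to the robot, and variables do not carry over. Pictures are saved under pics/ and viewed, and the job is handed in when it is done.

Besides the shell and the picture viewer there is one more tool, called as name(argument=value, ...), one argument or row to a line, values as JSON. drive_tool: Moves the arm, as the interface text tells. Its arguments: {"type":"object","properties":{"moves":{"type":"array"},"force":{"type":"number"}},"required":["moves"]}

```bash
mkdir -p pics; ls
cat > h.py <<'E'
import numpy as np, cv2
from rig import state, get_image, close_job, pinch_z
def snap(n,f):
    d=get_image(n); cv2.imwrite(f'pics/{f}.png',d['img'][:,:,::-1]); return d
def ray(d,u,v):
    K=np.array(d['intrinsics']);R=np.array(d['R']);t=np.array(d['t'])
    r=R.T@np.linalg.solve(K,[u,v,1]);return -R.T@t,r
def atz(d,u,v,z):
    o,r=ray(d,u,v);return o+r*(z-o[2])/r[2]
def proj(d,X):
    K=np.array(d['intrinsics']);c=K@(np.array(d['R'])@np.array(X)+np.array(d['t']));return c[:2]/c[2]
E
python3 - <<'E'
from h import *
import pickle
o={n:snap(n,n+'0') for n in('scene','top','wrist')}
pickle.dump(o,open('o.pkl','wb'))
s=state();print(s,pinch_z() if callable(pinch_z) else pinch_z)
for n in o:
    print(n,{k:np.round(v,3).tolist() for k,v in o[n].items() if k!='img'})
E
```

```text
pics
{'time_s': 0.15, 'q': array([-1.28700686e+00,  2.13268578e-01, -3.48771124e-02,  1.32349896e+00,
       -1.16137291e-05,  1.57080150e+00]), 'qvel': array([ 8.74668772e-04,  9.41417928e-05,  1.18316342e-03,  8.96286663e-04,
       -1.46900217e-04,  9.55245236e-04]), 'joint_efforts': array([-6.27475383e-03, -6.86408901e+01,  4.87246978e+01,  1.30825469e-02,
       -3.27305597e-04,  6.42406235e-05]), 'ee_pos': array([ 0.13992391, -0.47976052,  0.23093214]), 'ee_rot': array([[ 9.60002747e-01,  2.79990470e-01, -2.48674696e-04],
       [ 2.79990580e-01, -9.60002405e-01,  8.11135423e-04],
       [-1.16181176e-05, -8.48318807e-04, -9.99999640e-01]]), 'wrist_force': array([-0.5476142 ,  0.12440028, -0.22755643]), 'ft_torque': array([-0.03481739, -0.03111925, -0.05295657]), 'finger_gap': 0.08533620310659046} 0.0187
scene {'intrinsics': [[545.011, 0.0, 285.042], [0.0, 545.011, 203.787], [0.0, 0.0, 1.0]], 'R': [[-0.998, -0.058, -0.023], [-0.02, 0.645, -0.764], [0.06, -0.762, -0.645]], 't': [0.574, 0.161, 1.605]}
top {'intrinsics': [[398.257, 0.0, 272.705], [0.0, 398.257, 209.927], [0.0, 0.0, 1.0]], 'R': [[-0.021, -0.999, -0.048], [-0.989, 0.027, -0.148], [0.149, 0.044, -0.988]], 't': [0.02, 0.609, 0.968]}
wrist {'intrinsics': [[325.192, 0.0, 283.963], [0.0, 325.192, 202.375], [0.0, 0.0, 1.0]], 'mount': [[-0.0, -0.957, -0.29, 0.073], [1.0, -0.0, -0.0, -0.001], [-0.0, -0.29, 0.957, -0.142], [0.0, 0.0, 0.0, 1.0]]}
```

View pics/scene0.png

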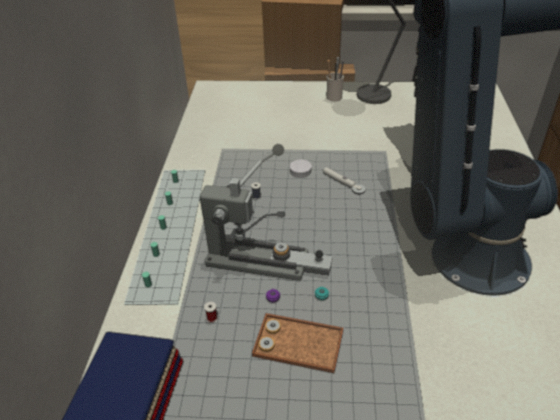

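View pics/top0.png

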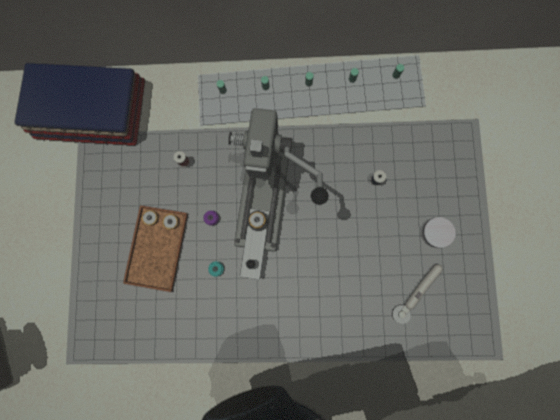

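View pics/wrist0.png

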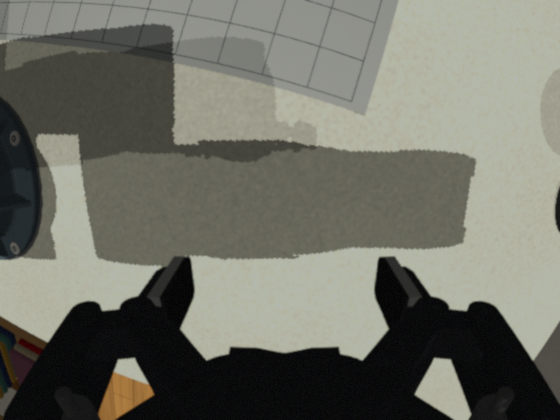

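Run:
```python
import cv2
a=cv2.imread('pics/scene0.png')[130:290,190:350];cv2.imwrite('pics/c1.png',cv2.resize(a,None,fx=3.7,fy=3.7,interpolation=cv2.INTER_CUBIC))
a=cv2.imread('pics/top0.png')[100:300,210:360];cv2.imwrite('pics/c2.png',cv2.resize(a,None,fx=3,fy=3,interpolation=cv2.INTER_CUBIC))
a=cv2.imread('pics/top0.png')[195:305,110:230];cv2.imwrite('pics/c3.png',cv2.resize(a,None,fx=5,fy=5,interpolation=cv2.INTER_CUBIC))
```

```text
(no output)
```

View pics/c1.png

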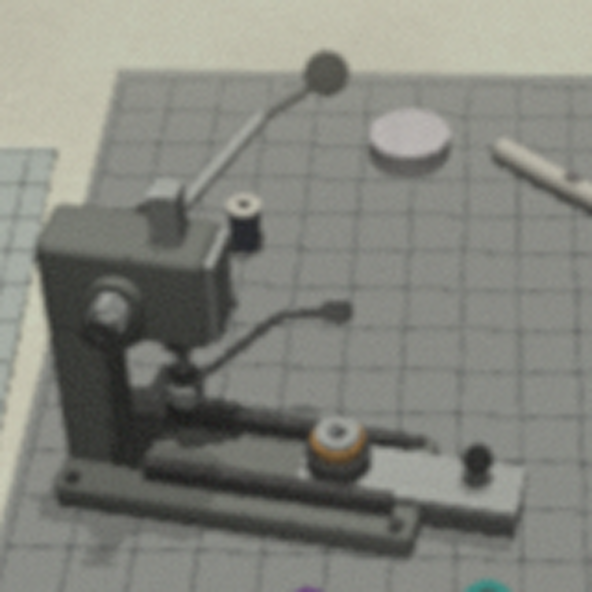

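View pics/c2.png

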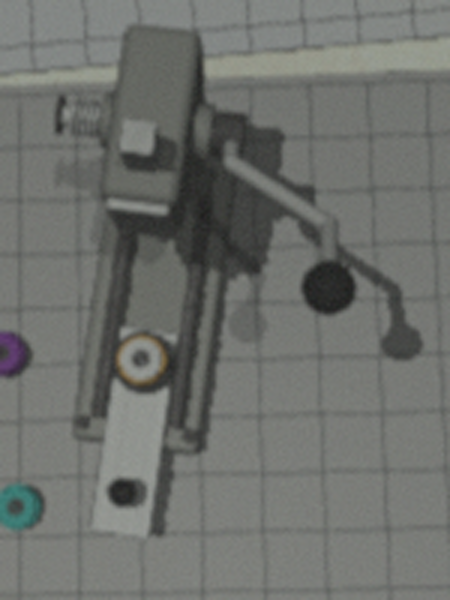

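View pics/c3.png

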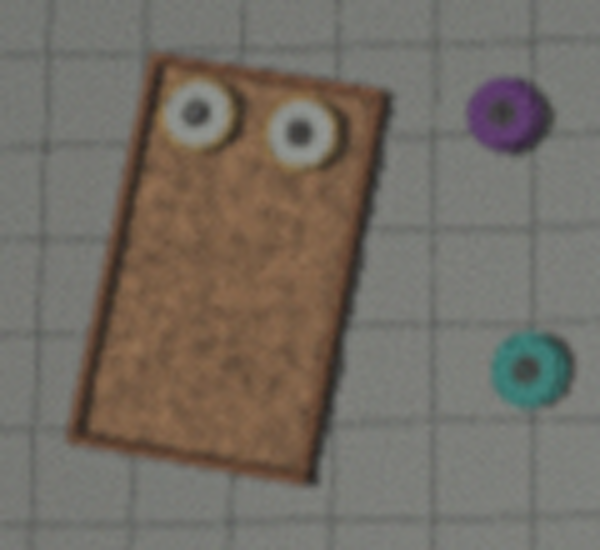

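```bash
cat > m.py <<'E'
from h import *
import pickle
from scipy.optimize import least_squares
o=pickle.load(open('o.pkl','rb'))
S=lambda u,v:(u/3.7+190,v/3.7+130); T=lambda u,v:(u/3+210,v/3+100)
# press pose x,y,yaw ; z=0
obs=[('knob',[-.120-.110,0,.066],S(478,460),T(124,492)),
('ball',[.035-.160*np.cos(.7),-.135,.210+.160*np.sin(.7)],S(327,73),T(329,287)),
('back',[-.120,0,.055+7e-3+12.5e-3],S(338,432),T(142,358))]
def f(p):
    c,s=np.cos(p[2]),np.sin(p[2]);r=[]
    for n,X,a,b in obs:
        W=[p[0]+c*X[0]-s*X[1],p[1]+s*X[0]+c*X[1],X[2]]
        r+=list((proj(o['scene'],W)-a))+list(proj(o['top'],W)-b)
    return np.array(r)
if __name__=='__main__':
    q=least_squares(f,[.6,0,0]);print(q.x,np.round(q.fun,1))
    for n,X,a,b in obs:
        print(n,atz(o['scene'],*a,X[2]),atz(o['top'],*b,X[2]))
    C=np.array([atz(o['top'],u/5+110,v/5+195,.016) for u,v in[(152,57),(388,93),(312,482),(72,438)]]);print(C,np.linalg.norm(np.diff(C,axis=0),axis=1),C.mean(0))
    for u,v in [(197,111),(301,131)]:print('fin',atz(o['top'],u/5+110,v/5+195,.02))
E
python3 m.py
```

```text
[ 0.70030985  0.02442979 -0.15864563] [-0.1 -1.  -0.6  0.1 -0.3 -0.5 -0.1  0.2 -0.2 -0.8 -0.5  0.2]
knob [0.472952  0.0647274 0.066    ] [0.4734155  0.05917296 0.066     ]
ball [ 0.5916226  -0.09252228  0.31307483] [ 0.59310402 -0.09533482  0.31307483]
back [0.58110985 0.04674607 0.0745    ] [0.5822494  0.04207176 0.0745    ]
[[0.63283364 0.35933742 0.016     ]
 [0.60994256 0.23175499 0.016     ]
 [0.40865126 0.26900707 0.016     ]
 [0.43336841 0.39569657 0.016     ]] [0.12961975 0.20470931 0.12907814] [0.52119897 0.31394901 0.016     ]
fin [0.60252371 0.33273042 0.02      ]
fin [0.59039534 0.27680464 0.02      ]
```

```bash
cat >> h.py <<'E'
from scipy.spatial.transform import Rotation as Ro
P0=np.array([.7003,.0244]);PY=-.1586
def pw(x,y,z):
    c,s=np.cos(PY),np.sin(PY);return np.array([P0[0]+c*x-s*y,P0[1]+s*x+c*y,z])
def wp(X):
    c,s=np.cos(PY),np.sin(PY);d=np.array(X)[:2]-P0;return np.array([c*d[0]+s*d[1],-s*d[0]+c*d[1],X[2]])
def Rd(yaw):
    c,s=np.cos(yaw),np.sin(yaw);return np.array([[c,s,0],[s,-c,0],[0,0,-1.]])
def rel(X,yaw):
    s=state();R=s['ee_rot'];d=R.T@(np.array(X)-s['ee_pos'])*1000
    w=Ro.from_matrix(R.T@Rd(yaw)).as_rotvec()
    print('t',round(s['time_s'],2),'pos',np.round(s['ee_pos'],4),'press',np.round(wp(s['ee_pos']),4),'f',np.round(s['wrist_force'],1),'gap',round(s['finger_gap'],4),'q',np.round(s['q'],2))
    print('rel',np.round(d,1),np.round(w,3))
E
python3 -c "
from h import *
print(pw(-.23,0,.15)); rel(pw(-.23,0,.15),PY+np.pi)"
```

```text
[0.47318665 0.06072526 0.15      ]
t 0.15 pos [ 0.1399 -0.4798  0.2309] press [-0.4737 -0.5863  0.2309] f [-0.5  0.1 -0.2] gap 0.0853 q [-1.29  0.21 -0.03  1.32 -0.    1.57]
rel [ 471.3 -425.5   81.3] [-0.000e+00 -1.000e-03 -2.699e+00]
```

drive_tool(
  moves=[
    [[471,-425,0],[0,0,-2.7],-1],
    [[471,-425,0],[0,0,-2.7],-1],
    [[471,-425,0],[0,0,-2.7],-1],
    [[471,-425,0],[0,0,-2.7],-1],
    [[471,-425,0],[0,0,-2.7],-1],
  ],
)

```text
time_s: 0.57
ee_pos: [0.2497, -0.3009, 0.2312]
ee_rot: [[0.61, 0.792, -0.0], [0.792, -0.61, 0.0], [0.0, -0.0, -1.0]]
wrist_force: [0.8, -0.3, 0.5]
finger_gap: 0.0857
```

```bash
python3 -c "
from h import *
rel(pw(-.23,0,.2),PY+np.pi)"
```

```text
t 0.57 pos [ 0.2497 -0.3009  0.2312] press [-0.3936 -0.3924  0.2312] f [ 0.8 -0.3  0.5] gap 0.0857 q [-0.88 -0.01 -0.29  1.3   0.    1.35]
rel [422.9 -43.7  31.2] [ 0.    -0.    -2.069]
```

drive_tool(
  moves=[
    [[423,-44,0],[0,0,-2.07],-1],
    [[423,-44,0],[0,0,-2.07],-1],
    [[423,-44,0],[0,0,-2.07],-1],
    [[423,-44,0],[0,0,-2.07],-1],
    [[423,-44,0],[0,0,-2.07],-1],
  ],
)

```text
time_s: 0.98
ee_pos: [0.3597, -0.1249, 0.2314]
ee_rot: [[0.034, 0.999, 0.0], [0.999, -0.034, -0.0], [-0.0, 0.0, -1.0]]
wrist_force: [0.5, -1.2, -0.1]
finger_gap: 0.0853
```

```bash
python3 -c "
from h import *
rel(pw(-.23,0,.2),PY+np.pi)"
```

```text
t 0.98 pos [ 0.3597 -0.1249  0.2314] press [-0.3127 -0.2012  0.2314] f [ 0.5 -1.2 -0.1] gap 0.0853 q [-0.33 -0.03 -0.31  1.3  -0.    1.27]
rel [189.4 107.1  31.4] [ 0.     0.    -1.446]
```

drive_tool(
  moves=[
    [[189,107,0],[0,0,-1.446],-1],
    [[189,107,0],[0,0,-1.446],-1],
    [[189,107,0],[0,0,-1.446],-1],
    [[189,107,0],[0,0,-1.446],-1],
    [[189,107,0],[0,0,-1.446],-1],
  ],
)

```text
time_s: 1.4
ee_pos: [0.4696, 0.0525, 0.2312]
ee_rot: [[-0.558, 0.83, 0.0], [0.83, 0.558, -0.0], [-0.0, 0.0, -1.0]]
wrist_force: [1.1, -1.9, 0.5]
finger_gap: 0.0853
```

```bash
python3 -c "
from h import *
rel(pw(-.23,0,.15),PY+np.pi)"
```

```text
t 1.4 pos [0.4696 0.0525 0.2312] press [-0.2322 -0.0087  0.2312] f [ 1.1 -1.9  0.5] gap 0.0853 q [ 0.11  0.16 -0.1   1.31 -0.    1.09]
rel [ 4.9  7.6 81.2] [ 0.    0.   -0.82]
```

drive_tool(
  moves=[
    [[5,8,20],[0,0,-0.82],-1],
    [[5,8,40],[0,0,-0.82],-1],
    [[5,8,60],[0,0,-0.82],-1],
    [[5,8,81],[0,0,-0.82],-1],
    [[5,8,81],[0,0,-0.82],-1],
  ],
)

```text
time_s: 1.82
ee_pos: [0.4709, 0.0587, 0.1465]
ee_rot: [[-0.938, 0.347, -0.005], [0.347, 0.938, -0.001], [0.005, -0.002, -1.0]]
wrist_force: [-1.1, -0.2, -0.5]
finger_gap: 0.0857
```

drive_tool(
  moves=[
    [[0,0,0],[0,0,-0.2],-1],
    [[0,0,0],[0,0,-0.2],-1],
    [[0,0,0],[0,0,-0.2],-1],
  ],
)

```text
time_s: 2.07
ee_pos: [0.4728, 0.0588, 0.15]
ee_rot: [[-0.988, 0.156, -0.001], [0.156, 0.988, -0.0], [0.001, -0.0, -1.0]]
wrist_force: [-0.2, -0.2, -1.0]
finger_gap: 0.0857
```

```bash
python3 -c "
from h import *
rel(pw(-.23,0,.15),PY+np.pi)
d=snap('wrist','w1');print(state()['ee_pos'])"
```

```text
t 2.07 pos [0.4728 0.0588 0.15  ] press [-0.2301 -0.002   0.15  ] f [-0.2 -0.2 -1. ] gap 0.0857 q [ 0.12  0.2  -0.26  1.11 -0.    0.28]
rel [-0.1  2.   0. ] [-0.    -0.001  0.002]
[0.47286476 0.05875407 0.15014593]
```

View pics/w1.png

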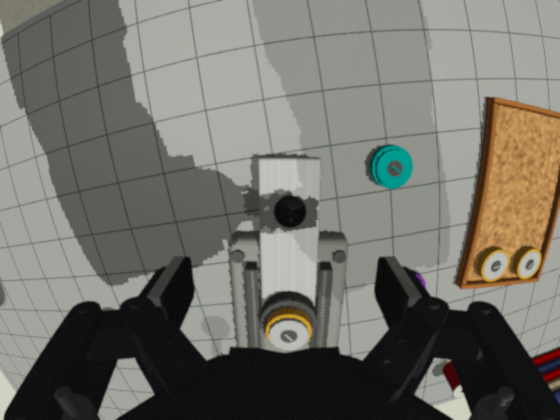

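```bash
cat >> h.py <<'E'
def wr(u,v,z,pos,R,d):
    K=np.array(d['intrinsics']);M=np.array(d['mount'])
    a=np.array([(u-K[0,2]),(v-K[1,2])]);r=np.linalg.norm(a);th=r/K[0,0]
    ray=np.r_[np.sin(th)*a/max(r,1e-9),np.cos(th)]
    o=R@M[:3,3]+pos;w=R@(M[:3,:3]@ray);return o+w*(z-o[2])/w[2]
E
python3 - <<'E'
from h import *
import cv2
a=cv2.imread('pics/w1.png')[140:360,210:360];cv2.imwrite('pics/w1c.png',cv2.resize(a,None,fx=2.7,fy=2.7,interpolation=cv2.INTER_CUBIC))
d=get_image('wrist');s=state()
for n,u,v,z in [('knob',290.5,211,.066),('back',289,334,.0745)]:
    X=wr(u,v,z,s['ee_pos'],s['ee_rot'],d);print(n,X,wp(X))
E
```

```text
knob [0.47356085 0.06340716 0.066     ] [-0.23005406  0.00270734  0.066     ]
back [0.57994332 0.04528002 0.0745    ] [-0.12214384  0.00160932  0.0745    ]
```

View pics/w1c.png

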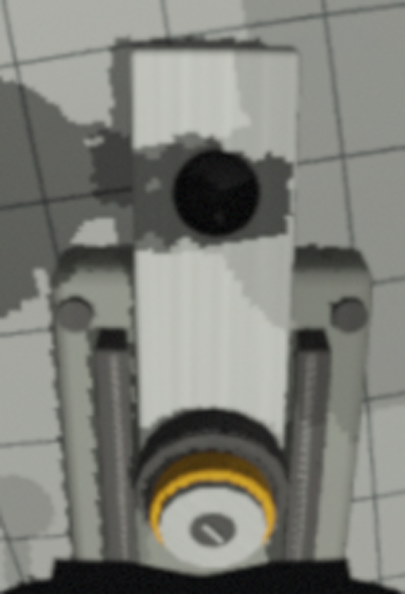

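drive_tool(
  moves=[
    [[0,3.5,35],[0,0,0],-1],
    [[0,3.5,70],[0,0,0],-0.2],
    [[0,3.5,95],[0,0,0],0.0],
    [[0,3.5,101],[0,0,0],0.0],
    [[0,3.5,101],[0,0,0],0.0],
  ],
)

```text
time_s: 2.58
ee_pos: [0.4723, 0.0621, 0.0482]
ee_rot: [[-0.987, 0.162, -0.003], [0.162, 0.987, -0.0], [0.003, -0.001, -1.0]]
wrist_force: [-1.1, 0.6, 0.2]
finger_gap: 0.0428
```

```bash
python3 -c "
from h import *
rel(pw(-.23,0,.049),PY+np.pi)
d=snap('wrist','w2')"
```

```text
t 2.58 pos [0.4723 0.0621 0.0482] press [-0.231   0.0012  0.0482] f [-1.1  0.6  0.2] gap 0.0428 q [ 0.13  0.29 -0.43  0.86  0.    0.29]
rel [-1.  -1.2 -0.8] [-0.001 -0.003 -0.004]
```

View pics/w2.png

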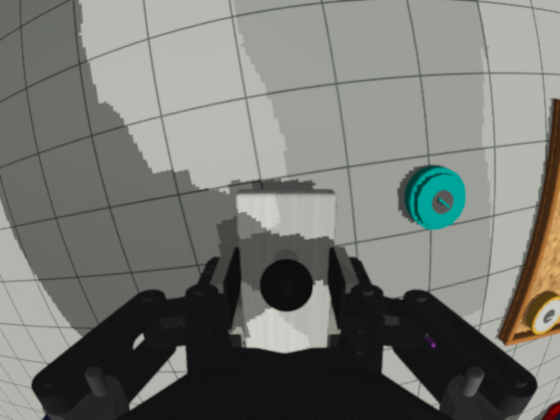

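drive_tool(
  force=40,
  moves=[
    [[0,0,0],[0,0,0],1],
    [[0,0,0],[0,0,0],1],
    [[0,0,0],[0,0,0],1],
    [[0,0,0],[0,0,0],1],
  ],
)

```text
time_s: 2.97
ee_pos: [0.4749, 0.0626, 0.0511]
ee_rot: [[-0.987, 0.16, 0.003], [0.16, 0.987, 0.001], [-0.003, 0.001, -1.0]]
wrist_force: [-0.5, 1.2, 8.3]
finger_gap: 0.0217
```

```bash
python3 -c "
from h import *
rel(pw(-.11,.0012,.049),PY+np.pi)"
```

```text
t 2.97 pos [0.4749 0.0626 0.0511] press [-0.2286  0.0021  0.0511] f [-0.5  1.2  8.3] gap 0.0217 q [ 0.13  0.28 -0.42  0.86  0.    0.29]
rel [-118.6   -0.6    2.5] [ 0.001  0.003 -0.002]
```

drive_tool(
  moves=[
    [[-4,0,-1],[0,0,0],1],
    [[-12,0,-1],[0,0,0],1],
    [[-22,0,-1],[0,0,0],1],
    [[-33,0,-1],[0,0,0],1],
    [[-44,0,-1],[0,0,0],1],
  ],
)

```text
time_s: 3.38
ee_pos: [0.5177, 0.0556, 0.0513]
ee_rot: [[-0.987, 0.16, 0.001], [0.16, 0.987, 0.001], [-0.0, 0.001, -1.0]]
wrist_force: [-2.9, 5.5, -0.1]
finger_gap: 0.0214
```

drive_tool(
  moves=[
    [[-11,0,0],[0,0,0],1],
    [[-22,0,0],[0,0,0],1],
    [[-33,0,0],[0,0,0],1],
    [[-43,0,0],[0,0,0],1],
    [[-52,0,0],[0,0,0],1],
  ],
)

```text
time_s: 3.8
ee_pos: [0.5692, 0.0473, 0.0513]
ee_rot: [[-0.987, 0.16, 0.001], [0.16, 0.987, 0.001], [-0.001, 0.001, -1.0]]
wrist_force: [-2.9, 5.5, -0.1]
finger_gap: 0.0211
```

```bash
python3 -c "
from h import *
rel(pw(-.1086,.0012,.051),PY+np.pi)"
```

```text
t 3.8 pos [0.5692 0.0473 0.0513] press [-0.133   0.0019  0.0513] f [-2.9  5.5 -0.1] gap 0.0211 q [ 0.08  0.45 -0.17  0.95  0.    0.24]
rel [-24.4  -0.6   0.3] [ 0.001  0.001 -0.002]
```

drive_tool(
  moves=[
    [[-8,0,0],[0,0,0],1],
    [[-16,0,0],[0,0,0],1],
    [[-22,0,0],[0,0,0],1],
    [[-26,0,0],[0,0,0],1],
    [[-28,0,0],[0,0,0],1],
  ],
)

```text
time_s: 4.22
ee_pos: [0.5936, 0.0433, 0.0509]
ee_rot: [[-0.987, 0.16, -0.005], [0.16, 0.987, 0.002], [0.005, 0.001, -1.0]]
wrist_force: [-36.0, 11.3, 28.2]
finger_gap: 0.0215
```

```bash
python3 -c "
from h import *
rel(pw(-.1086,.0012,.051),PY+np.pi)"
```

```text
t 4.22 pos [0.5936 0.0433 0.0509] press [-0.1084  0.0018  0.0509] f [-36.   11.3  28.2] gap 0.0215 q [ 0.07  0.5  -0.09  0.99  0.    0.23]
rel [ 0.2 -0.6 -0.1] [ 0.001 -0.005 -0.002]
```

drive_tool(
  moves=[
    [[2,0,0],[0,0,0],1],
    [[2.5,0,0],[0,0,0],1],
    [[2.5,0,0],[0,0,0],1],
    [[2.5,0,0],[0,0,0],1],
  ],
)

```text
time_s: 4.55
ee_pos: [0.5933, 0.0434, 0.0512]
ee_rot: [[-0.987, 0.16, -0.0], [0.16, 0.987, 0.001], [0.0, 0.001, -1.0]]
wrist_force: [-6.1, 5.5, 4.7]
finger_gap: 0.0214
```

```bash
python3 -c "
from h import *
rel(pw(-.1086,.0012,.051),PY+np.pi)"
```

```text
t 4.55 pos [0.5933 0.0434 0.0512] press [-0.1086  0.0018  0.0512] f [-6.1  5.5  4.7] gap 0.0214 q [ 0.07  0.5  -0.09  0.98  0.    0.23]
rel [-0.  -0.6  0.2] [ 0.001 -0.    -0.002]
```

drive_tool(
  moves=[
    [[0,0,0],[0,0,0],0],
    [[0,0,0],[0,0,0],0],
    [[0,0,0],[0,0,0],0],
    [[0,0,-25],[0,0,0],0],
    [[10,0,-55],[0,0,0],0],
  ],
)

```text
time_s: 4.97
ee_pos: [0.5832, 0.0439, 0.1043]
ee_rot: [[-0.987, 0.161, -0.003], [0.161, 0.987, -0.001], [0.003, -0.001, -1.0]]
wrist_force: [0.9, -0.2, 0.2]
finger_gap: 0.0428
```

```bash
python3 -c "
from h import *
rel(pw(-.1086,.0012,.051),PY+np.pi)
snap('wrist','w3');snap('scene','s3')
rel(pw(-.0874,-.135,.36),PY+np.pi)"
```

```text
t 4.97 pos [0.5832 0.0439 0.1043] press [-0.1187  0.0008  0.1043] f [ 0.9 -0.2  0.2] gap 0.0428 q [ 0.08  0.44 -0.04  1.09 -0.    0.24]
rel [-10.2   0.5  53.3] [-0.001 -0.003 -0.003]
t 5.07 pos [0.5854 0.0445 0.1098] press [-0.1166  0.0017  0.1098] f [ 0.5 -0.6 -0.5] gap 0.0427 q [ 0.08  0.43 -0.04  1.09 -0.    0.24]
rel [ -31.  -136.3 -250.1] [ 0.001  0.006 -0.002]
```

View pics/w3.png

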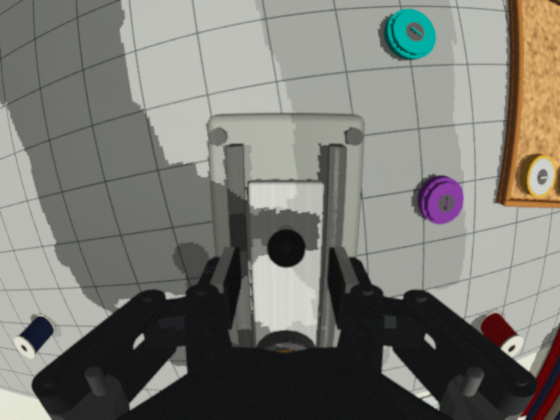

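View pics/s3.png

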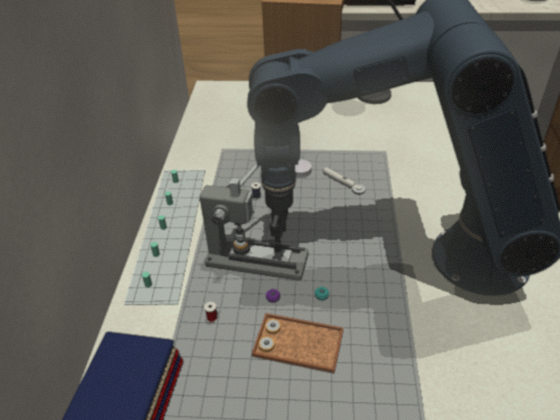

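drive_tool(
  moves=[
    [[30,0,-25],[0,0,0],1],
    [[55,0,-55],[0,0,0],1],
    [[60,0,-95],[0,0,0],1],
    [[60,0,-135],[0,0,0],1],
    [[60,0,-175],[0,0,0],1],
  ],
)

```text
time_s: 5.48
ee_pos: [0.5235, 0.0539, 0.2825]
ee_rot: [[-0.987, 0.16, 0.001], [0.16, 0.987, -0.0], [-0.001, -0.0, -1.0]]
wrist_force: [1.5, -0.2, 0.2]
finger_gap: -0.0001
```

drive_tool(
  moves=[
    [[0,0,-40],[0,0,0],1],
    [[0,0,-80],[0,0,0],1],
    [[-25,-35,-80],[0,0,0],1],
    [[-50,-70,-80],[0,0,0],1],
    [[-70,-105,-80],[0,0,0],1],
  ],
)

```text
time_s: 5.9
ee_pos: [0.5774, -0.0608, 0.3609]
ee_rot: [[-0.987, 0.158, 0.002], [0.158, 0.987, -0.0], [-0.002, -0.0, -1.0]]
wrist_force: [1.1, 0.5, -0.5]
finger_gap: -0.0003
```

```bash
python3 -c "
from h import *
rel(pw(-.0874,-.135,.36),PY+np.pi)"
```

```text
t 5.9 pos [ 0.5774 -0.0608  0.3609] press [-0.108  -0.1035  0.3609] f [ 1.1  0.5 -0.5] gap -0.0003 q [-0.1   0.43  0.6   1.74 -0.    0.05]
rel [-20.6 -31.5   1. ] [-0.     0.002 -0.   ]
```

drive_tool(
  moves=[
    [[-20,-31,0],[0,0,0],1],
    [[-20,-31,0],[0,0,0],1],
    [[-20,-31,0],[0,0,0],1],
  ],
)

```text
time_s: 6.15
ee_pos: [0.5916, -0.0954, 0.3592]
ee_rot: [[-0.987, 0.163, -0.001], [0.163, 0.987, -0.0], [0.001, -0.0, -1.0]]
wrist_force: [0.9, 0.2, 0.2]
finger_gap: -0.0003
```

```bash
python3 -c "
from h import *
rel(pw(-.0874,-.135,.36),PY+np.pi)
snap('wrist','w4');snap('scene','s4');snap('top','t4')
"
```

```text
t 6.15 pos [ 0.5916 -0.0954  0.3592] press [-0.0885 -0.1355  0.3592] f [0.9 0.2 0.2] gap -0.0003 q [-0.16  0.49  0.68  1.77 -0.    0.  ]
rel [-1.1  0.5 -0.8] [-0.    -0.001 -0.005]
```

View pics/w4.png

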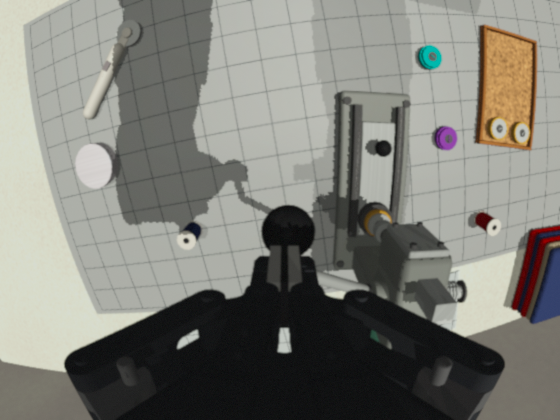

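View pics/s4.png

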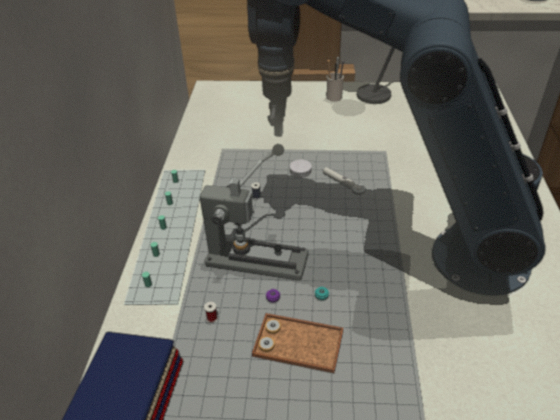

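```bash
python3 -c "
from h import *
d=get_image('wrist');s=state()
X=wr(288,230,.313,s['ee_pos'],s['ee_rot'],d);print(wp(X),wp(s['ee_pos']))
"
```

```text
[-0.08930243 -0.13024862  0.313     ] [-0.08966982 -0.13271514  0.36074492]
```

Run:
```python
import cv2
a=cv2.imread('pics/s4.png')[200:280,200:310];a=cv2.resize(a,None,fx=7,fy=7,interpolation=cv2.INTER_CUBIC);cv2.imwrite('pics/c5.png',cv2.convertScaleAbs(a,alpha=1.6,beta=20))
```

```text
(no output)
```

View pics/c5.png

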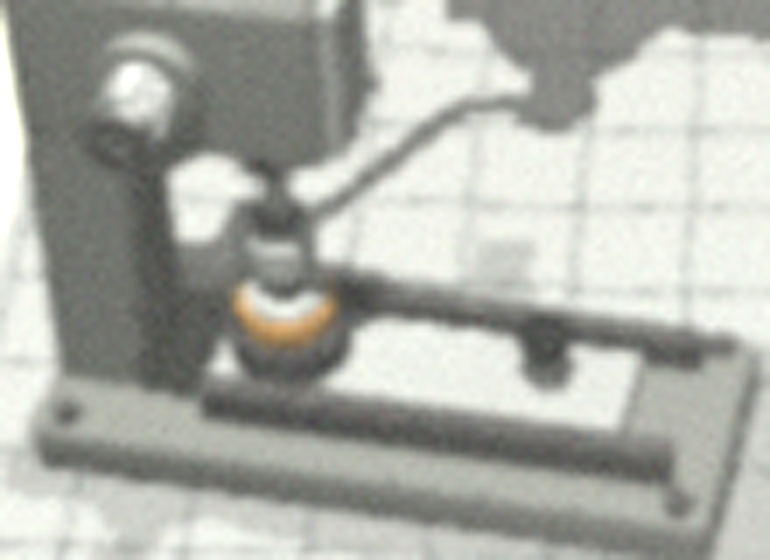

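drive_tool(
  moves=[
    [[0,0,10],[0,0,0],1],
    [[0,0,20],[0,0,0],1],
    [[0,0,27],[0,0,0],1],
    [[1,0,31],[0,0,0],1],
    [[4,0,36],[0,0,0],1],
  ],
)

```text
time_s: 6.77
ee_pos: [0.5865, -0.0917, 0.325]
ee_rot: [[-0.987, 0.159, 0.0], [0.159, 0.987, 0.0], [-0.0, 0.0, -1.0]]
wrist_force: [-7.1, 1.2, 10.3]
finger_gap: 0.0
```

```bash
cat > lv.py <<'E'
from h import *
import sys
s=state();p=wp(s['ee_pos']);fs=[s['wrist_force']]
for i in range(int(sys.argv[1]) if len(sys.argv)>1 else 3):
    get_image('wrist');fs.append(state()['wrist_force'])
s=state();p=wp(s['ee_pos'])
a=np.arcsin((p[2]-.017-.21)/.16);L=.7-a
print('t',round(s['time_s'],2),'press',np.round(p*1000,1),'fz',np.round([f[2] for f in fs],1),'fxy',np.round(fs[-1][:2],1),'L~',round(L,3),'ballx',round((.035-.16*np.cos(a))*1000,1))
E
python3 lv.py
```

```text
t 6.92 press [ -93.9 -132.7  325.2] fz [10.3  4.2  3.6  4.1] fxy [-0.6  1.2] L~ 0.039 ballx -91.3
```

drive_tool(
  moves=[
    [[2,0,4],[0,0,0],1],
    [[4,0,8],[0,0,0],1],
    [[6,0,12],[0,0,0],1],
    [[7,0,15],[0,0,0],1],
    [[7,0,15],[0,0,0],1],
  ],
)

```text
time_s: 7.33
ee_pos: [0.5795, -0.091, 0.3098]
ee_rot: [[-0.987, 0.159, 0.0], [0.159, 0.987, -0.0], [-0.0, -0.0, -1.0]]
wrist_force: [-3.0, 2.0, 5.4]
finger_gap: 0.0002
```

```bash
python3 lv.py
```

```text
t 7.48 press [-100.7 -133.1  310.2] fz [5.4 5.6 6.3 6.5] fxy [-3.4  1.3] L~ 0.153 ballx -101.7
```

drive_tool(
  moves=[
    [[2,0,4],[0,0,0],1],
    [[4,0,8],[0,0,0],1],
    [[6,0,10],[0,0,0],1],
    [[6,0,10],[0,0,0],1],
  ],
)

```text
time_s: 7.82
ee_pos: [0.574, -0.0902, 0.2997]
ee_rot: [[-0.987, 0.159, 0.001], [0.159, 0.987, -0.0], [-0.001, 0.0, -1.0]]
wrist_force: [-0.0, 1.5, 2.6]
finger_gap: 0.0001
```

```bash
python3 lv.py
```

```text
t 7.97 press [-106.3 -133.2  299.8] fz [2.6 4.  4.7 5.2] fxy [-2.2  3.7] L~ 0.227 ballx -107.5
```

drive_tool(
  moves=[
    [[2,0,4],[0,0,0],1],
    [[4,0,8],[0,0,0],1],
    [[5,0,10],[0,0,0],1],
    [[5,0,10],[0,0,0],1],
  ],
)

```text
time_s: 8.3
ee_pos: [0.569, -0.0897, 0.2892]
ee_rot: [[-0.987, 0.16, -0.001], [0.16, 0.987, 0.0], [0.001, 0.0, -1.0]]
wrist_force: [-2.7, 2.1, 5.2]
finger_gap: 0.0001
```

```bash
python3 lv.py
```

```text
t 8.45 press [-111.2 -133.5  289.6] fz [5.2 5.5 5.9 4.3] fxy [-2.9  2.5] L~ 0.298 ballx -112.2
```

drive_tool(
  moves=[
    [[2,0,4],[0,0,0],1],
    [[3,0,8],[0,0,0],1],
    [[4,0,10],[0,0,0],1],
    [[4,0,10],[0,0,0],1],
  ],
)

```text
time_s: 8.78
ee_pos: [0.5653, -0.0894, 0.2792]
ee_rot: [[-0.987, 0.16, -0.0], [0.16, 0.987, -0.0], [0.0, -0.0, -1.0]]
wrist_force: [-0.7, 0.4, 4.6]
finger_gap: -0.0003
```

```bash
python3 lv.py
```

```text
t 8.93 press [-115.1 -133.7  279.6] fz [4.6 3.3 4.4 4.6] fxy [-0.8  0.5] L~ 0.365 ballx -116.1
```

drive_tool(
  moves=[
    [[1,0,4],[0,0,0],1],
    [[2,0,8],[0,0,0],1],
    [[3,0,10],[0,0,0],1],
    [[3,0,10],[0,0,0],1],
  ],
)

```text
time_s: 9.27
ee_pos: [0.5624, -0.0889, 0.2692]
ee_rot: [[-0.987, 0.16, 0.0], [0.16, 0.987, -0.0], [-0.0, -0.0, -1.0]]
wrist_force: [0.3, 0.8, 2.4]
finger_gap: 0.0
```

```bash
python3 lv.py
```

```text
t 9.42 press [-118.1 -133.6  269.6] fz [2.4 3.2 2.8 2.2] fxy [ 0.9 -0.3] L~ 0.43 ballx -119.2
```

drive_tool(
  moves=[
    [[1,0,4],[0,0,0],1],
    [[1.5,0,8],[0,0,0],1],
    [[2,0,8],[0,0,0],1],
  ],
)

```text
time_s: 9.67
ee_pos: [0.5603, -0.0885, 0.2608]
ee_rot: [[-0.987, 0.16, -0.001], [0.16, 0.987, 0.0], [0.001, -0.0, -1.0]]
wrist_force: [1.7, 0.1, 3.2]
finger_gap: 0.0001
```

```bash
python3 lv.py 4
```

```text
t 9.87 press [-120.1 -133.6  261.6] fz [3.2 3.3 2.8 3.1 3.6] fxy [1. 0.] L~ 0.482 ballx -121.2
```

drive_tool(
  moves=[
    [[1,0,4],[0,0,0],1],
    [[1.5,0,8],[0,0,0],1],
    [[1.5,0,8],[0,0,0],1],
  ],
)

```text
time_s: 10.12
ee_pos: [0.5586, -0.0882, 0.2526]
ee_rot: [[-0.987, 0.16, -0.001], [0.16, 0.987, 0.0], [0.001, -0.0, -1.0]]
wrist_force: [-1.2, 0.7, 3.0]
finger_gap: 0.0002
```

```bash
python3 lv.py 4
```

```text
t 10.32 press [-121.9 -133.6  253.5] fz [3.  4.  4.  4.3 4.1] fxy [-3.9  0.9] L~ 0.534 ballx -122.8
```

drive_tool(
  moves=[
    [[0.5,0,4],[0,0,0],1],
    [[1,0,7],[0,0,0],1],
    [[1,0,7],[0,0,0],1],
  ],
)

```text
time_s: 10.57
ee_pos: [0.5577, -0.088, 0.2459]
ee_rot: [[-0.987, 0.16, -0.001], [0.16, 0.987, 0.0], [0.001, 0.0, -1.0]]
wrist_force: [-1.3, -0.3, 3.4]
finger_gap: 0.0003
```

```bash
python3 lv.py 4
```

```text
t 10.77 press [-122.8 -133.6  246.5] fz [3.4 3.8 4.1 3.8 4.1] fxy [-2.6  0.6] L~ 0.578 ballx -123.8
```

drive_tool(
  moves=[
    [[0.5,0,4],[0,0,0],1],
    [[0.5,0,6],[0,0,0],1],
    [[0.5,0,6],[0,0,0],1],
  ],
)

```text
time_s: 11.02
ee_pos: [0.5573, -0.088, 0.24]
ee_rot: [[-0.987, 0.16, -0.0], [0.16, 0.987, 0.0], [0.0, -0.0, -1.0]]
wrist_force: [-2.1, -0.1, 3.7]
finger_gap: 0.0002
```

```bash
python3 lv.py 4
python3 - <<'E'
from h import *
snap('scene','s5');a=cv2.imread('pics/s5.png')[200:280,200:310];a=cv2.resize(a,None,fx=7,fy=7,interpolation=cv2.INTER_CUBIC);cv2.imwrite('pics/c6.png',cv2.convertScaleAbs(a,alpha=1.6,beta=20))
E
```

```text
t 11.22 press [-123.3 -133.6  240.5] fz [3.7 4.8 3.3 3.8 3.8] fxy [-3.3  0.8] L~ 0.616 ballx -124.4
```

View pics/c6.png

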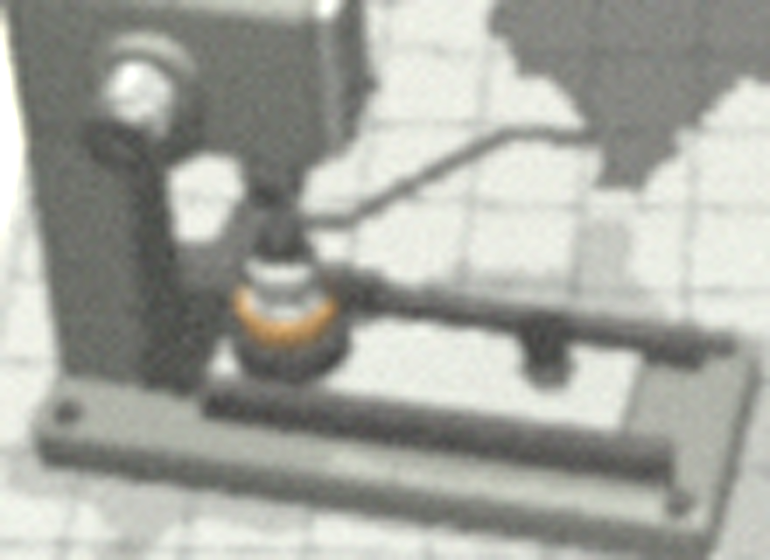

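Run:
```python
import cv2,numpy as np
L=[]
for n in('s4','s5'):
    a=cv2.imread(f'pics/{n}.png')[222:258,225:260];L.append(cv2.convertScaleAbs(cv2.resize(a,None,fx=11,fy=11,interpolation=cv2.INTER_LANCZOS4),alpha=1.8,beta=10))
cv2.imwrite('pics/c7.png',np.hstack(L))
```

```text
(no output)
```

View pics/c7.png

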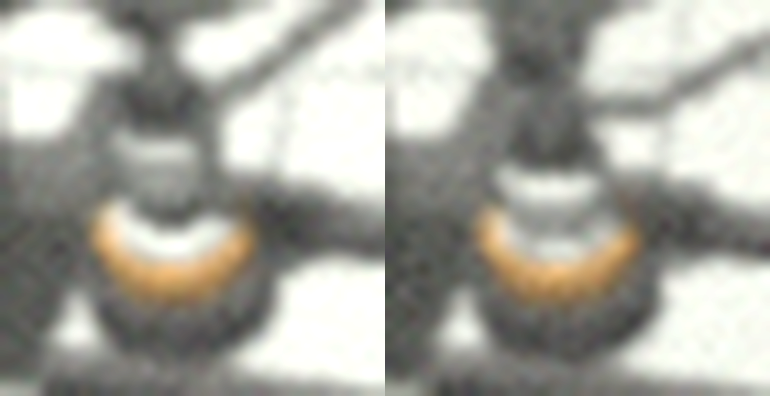

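drive_tool(
  moves=[
    [[0,0,2],[0,0,0],1],
    [[0,0,2],[0,0,0],1],
  ],
)

```text
time_s: 11.43
ee_pos: [0.5575, -0.088, 0.2381]
ee_rot: [[-0.987, 0.16, -0.0], [0.16, 0.987, 0.0], [0.0, 0.0, -1.0]]
wrist_force: [-1.1, -1.2, 3.4]
finger_gap: 0.0002
```

drive_tool(
  moves=[
    [[0,0,2],[0,0,0],1],
    [[0,0,2],[0,0,0],1],
  ],
)

```text
time_s: 11.6
ee_pos: [0.5574, -0.088, 0.236]
ee_rot: [[-0.987, 0.16, -0.0], [0.16, 0.987, 0.0], [0.0, -0.0, -1.0]]
wrist_force: [-0.9, 0.6, 3.6]
finger_gap: -0.0
```

```bash
python3 lv.py 4
```

```text
t 11.8 press [-123.3 -133.5  236.3] fz [3.6 4.5 3.6 3.5 3.9] fxy [-2.2  0. ] L~ 0.642 ballx -124.7
```

drive_tool(
  moves=[
    [[0,0,1],[0,0,0],1],
    [[0,0,2],[0,0,0],1],
  ],
)

```text
time_s: 11.97
ee_pos: [0.5574, -0.088, 0.2343]
ee_rot: [[-0.987, 0.16, -0.0], [0.16, 0.987, -0.0], [0.0, -0.0, -1.0]]
wrist_force: [-2.3, 0.6, 3.8]
finger_gap: -0.0003
```

drive_tool(
  moves=[
    [[0,0,1],[0,0,0],1],
    [[0,0,2],[0,0,0],1],
  ],
)

```text
time_s: 12.13
ee_pos: [0.5574, -0.088, 0.2321]
ee_rot: [[-0.987, 0.16, -0.0], [0.16, 0.987, 0.0], [0.0, 0.0, -1.0]]
wrist_force: [-1.7, 0.9, 3.9]
finger_gap: -0.0
```

drive_tool(
  moves=[
    [[0,0,1],[0,0,0],1],
    [[0,0,2],[0,0,0],1],
  ],
)

```text
time_s: 12.3
ee_pos: [0.5574, -0.088, 0.2302]
ee_rot: [[-0.987, 0.16, -0.0], [0.16, 0.987, 0.0], [0.0, 0.0, -1.0]]
wrist_force: [-3.3, -0.1, 5.4]
finger_gap: -0.0001
```

```bash
python3 lv.py 4
```

```text
t 12.5 press [-123.4 -133.5  230.3] fz [5.4 4.3 4.8 5.  3.8] fxy [-3.3  0.1] L~ 0.679 ballx -125.0
```

```bash
cat > cmp.py <<'E'
from h import *
import sys
snap('scene',sys.argv[1])
L=[]
for n in['s4','s5',sys.argv[1]]:
    a=cv2.imread(f'pics/{n}.png')[225:255,230:256];L.append(cv2.convertScaleAbs(cv2.resize(a,None,fx=10,fy=10,interpolation=cv2.INTER_LANCZOS4),alpha=1.8,beta=10))
cv2.imwrite(f'pics/c{sys.argv[1]}.png',np.hstack(L))
E
python3 cmp.py s6
```

```text
(no output)
```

View pics/cs6.png

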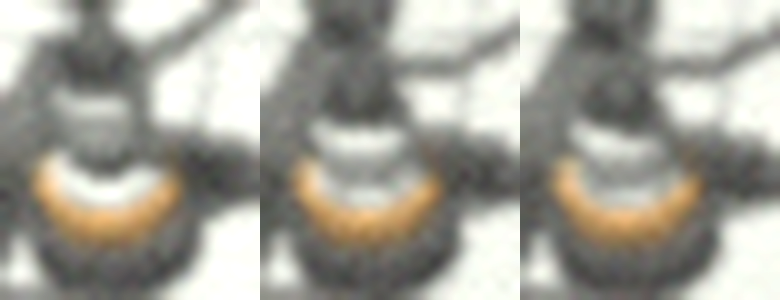

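drive_tool(
  moves=[
    [[0,0,1],[0,0,0],1],
    [[0,0,2],[0,0,0],1],
  ],
)

```text
time_s: 12.72
ee_pos: [0.5574, -0.088, 0.2284]
ee_rot: [[-0.987, 0.16, 0.0], [0.16, 0.987, -0.0], [-0.0, 0.0, -1.0]]
wrist_force: [-3.9, 1.0, 6.8]
finger_gap: -0.0004
```

drive_tool(
  moves=[
    [[0,0,1],[0,0,0],1],
    [[0,0,1.5],[0,0,0],1],
  ],
)

```text
time_s: 12.88
ee_pos: [0.5574, -0.0879, 0.2269]
ee_rot: [[-0.987, 0.16, 0.0], [0.16, 0.987, 0.0], [-0.0, 0.0, -1.0]]
wrist_force: [-3.6, 1.8, 7.4]
finger_gap: -0.0002
```

drive_tool(
  moves=[
    [[0,0,1],[0,0,0],1],
    [[0,0,1.5],[0,0,0],1],
  ],
)

```text
time_s: 13.05
ee_pos: [0.5574, -0.088, 0.2254]
ee_rot: [[-0.987, 0.16, 0.0], [0.16, 0.987, 0.0], [-0.0, 0.0, -1.0]]
wrist_force: [-4.8, 0.0, 6.1]
finger_gap: 0.0001
```

```bash
python3 lv.py 4
```

```text
t 13.25 press [-123.4 -133.6  225.4] fz [6.1 7.  6.3 6.5 7.1] fxy [-2.5  0.3] L~ 0.71 ballx -125.0
```

drive_tool(
  moves=[
    [[0,0,3],[0,0,0],1],
    [[0,0,6],[0,0,0],1],
    [[0,0,9],[0,0,0],1],
    [[0,0,11],[0,0,0],1],
    [[0,0,12],[0,0,0],1],
  ],
)

```text
time_s: 13.67
ee_pos: [0.5572, -0.088, 0.2132]
ee_rot: [[-0.987, 0.16, -0.0], [0.16, 0.987, 0.0], [0.0, 0.0, -1.0]]
wrist_force: [-4.5, 0.9, 6.1]
finger_gap: 0.0001
```

```bash
python3 lv.py 2
```

```text
t 13.77 press [-123.5 -133.5  213.2] fz [6.1 5.9 6.4] fxy [-4.7  0.5] L~ 0.786 ballx -124.4
```

drive_tool(
  moves=[
    [[0,0,2],[0,0,0],1],
    [[-0.5,0,4],[0,0,0],1],
    [[-0.5,0,5.5],[0,0,0],1],
    [[-0.5,0,6],[0,0,0],1],
  ],
)

```text
time_s: 14.1
ee_pos: [0.558, -0.0881, 0.2073]
ee_rot: [[-0.987, 0.16, 0.0], [0.16, 0.987, -0.0], [-0.0, 0.0, -1.0]]
wrist_force: [-4.2, -0.3, 6.9]
finger_gap: 0.0001
```

```bash
python3 lv.py 3
```

```text
t 14.25 press [-122.8 -133.6  207.5] fz [6.9 6.3 6.6 6.3] fxy [-2.9  0.5] L~ 0.822 ballx -123.8
```

Force is steady at about 6.5 N. I expect the stop near z 0.197, so I'll go in small steps.

drive_tool(
  moves=[
    [[0,0,1],[0,0,0],1],
    [[0,0,2],[0,0,0],1],
  ],
)

```text
time_s: 14.42
ee_pos: [0.558, -0.0881, 0.2055]
ee_rot: [[-0.987, 0.16, 0.0], [0.16, 0.987, -0.0], [-0.0, 0.0, -1.0]]
wrist_force: [-3.0, 0.7, 6.6]
finger_gap: -0.0001
```

drive_tool(
  moves=[
    [[0,0,1],[0,0,0],1],
    [[0,0,2],[0,0,0],1],
  ],
)

```text
time_s: 14.58
ee_pos: [0.5581, -0.0881, 0.2035]
ee_rot: [[-0.987, 0.16, 0.001], [0.16, 0.987, -0.0], [-0.001, 0.0, -1.0]]
wrist_force: [-2.7, 0.2, 6.8]
finger_gap: 0.0004
```

drive_tool(
  moves=[
    [[-0.5,0,1],[0,0,0],1],
    [[-0.5,0,1],[0,0,0],1],
  ],
)

```text
time_s: 14.75
ee_pos: [0.5585, -0.0882, 0.2023]
ee_rot: [[-0.987, 0.16, 0.0], [0.16, 0.987, -0.0], [-0.0, 0.0, -1.0]]
wrist_force: [-3.4, 0.8, 6.2]
finger_gap: 0.0003
```

drive_tool(
  moves=[
    [[0,0,1],[0,0,0],1],
    [[0,0,1],[0,0,0],1],
  ],
)

```text
time_s: 14.92
ee_pos: [0.5585, -0.0882, 0.2014]
ee_rot: [[-0.987, 0.16, 0.0], [0.16, 0.987, -0.0], [-0.0, -0.0, -1.0]]
wrist_force: [-2.8, 0.3, 7.1]
finger_gap: 0.0
```

drive_tool(
  moves=[
    [[0,0,1],[0,0,0],1],
    [[0,0,1],[0,0,0],1],
  ],
)

```text
time_s: 15.08
ee_pos: [0.5586, -0.0882, 0.2004]
ee_rot: [[-0.987, 0.16, 0.0], [0.16, 0.987, -0.0], [-0.0, -0.0, -1.0]]
wrist_force: [-2.6, 1.0, 7.4]
finger_gap: 0.0001
```

drive_tool(
  moves=[
    [[0,0,1],[0,0,0],1],
    [[0,0,1],[0,0,0],1],
  ],
)

```text
time_s: 15.25
ee_pos: [0.5586, -0.0882, 0.1994]
ee_rot: [[-0.987, 0.16, 0.001], [0.16, 0.987, -0.0], [-0.001, 0.0, -1.0]]
wrist_force: [-2.5, -1.0, 6.6]
finger_gap: 0.0001
```

drive_tool(
  moves=[
    [[0,0,1],[0,0,0],1],
    [[0,0,1],[0,0,0],1],
  ],
)

```text
time_s: 15.42
ee_pos: [0.5587, -0.0882, 0.1985]
ee_rot: [[-0.987, 0.16, 0.001], [0.16, 0.987, -0.0], [-0.001, 0.0, -1.0]]
wrist_force: [-2.7, -0.5, 6.4]
finger_gap: -0.0
```

drive_tool(
  moves=[
    [[0,0,1],[0,0,0],1],
    [[0,0,1],[0,0,0],1],
  ],
)

```text
time_s: 15.58
ee_pos: [0.5587, -0.0882, 0.1975]
ee_rot: [[-0.987, 0.16, 0.001], [0.16, 0.987, -0.0], [-0.001, 0.0, -1.0]]
wrist_force: [-2.1, 0.1, 6.3]
finger_gap: 0.0002
```

drive_tool(
  moves=[
    [[0,0,1],[0,0,0],1],
    [[0,0,1],[0,0,0],1],
  ],
)

```text
time_s: 15.75
ee_pos: [0.5588, -0.0882, 0.1965]
ee_rot: [[-0.987, 0.16, 0.001], [0.16, 0.987, -0.0], [-0.001, 0.0, -1.0]]
wrist_force: [-0.8, -0.4, 6.9]
finger_gap: -0.0001
```

drive_tool(
  moves=[
    [[0,0,0.7],[0,0,0],1],
    [[0,0,0.7],[0,0,0],1],
  ],
)

```text
time_s: 15.92
ee_pos: [0.5589, -0.0882, 0.1959]
ee_rot: [[-0.987, 0.16, 0.001], [0.16, 0.987, -0.0], [-0.001, 0.0, -1.0]]
wrist_force: [-1.3, 0.5, 7.6]
finger_gap: 0.0001
```

drive_tool(
  moves=[
    [[0,0,0.7],[0,0,0],1],
    [[0,0,0.7],[0,0,0],1],
  ],
)

```text
time_s: 16.08
ee_pos: [0.5589, -0.0882, 0.1953]
ee_rot: [[-0.987, 0.16, 0.001], [0.16, 0.987, -0.0], [-0.001, 0.0, -1.0]]
wrist_force: [-1.9, 0.7, 8.0]
finger_gap: -0.0003
```

drive_tool(
  moves=[
    [[0,0,0.7],[0,0,0],1],
    [[0,0,0.7],[0,0,0],1],
  ],
)

```text
time_s: 16.25
ee_pos: [0.559, -0.0882, 0.1947]
ee_rot: [[-0.987, 0.16, 0.001], [0.16, 0.987, -0.0], [-0.001, 0.0, -1.0]]
wrist_force: [-0.9, 0.1, 9.4]
finger_gap: -0.0002
```

drive_tool(
  moves=[
    [[0,0,0.7],[0,0,0],1],
    [[0,0,0.7],[0,0,0],1],
  ],
)

```text
time_s: 16.42
ee_pos: [0.559, -0.0882, 0.1941]
ee_rot: [[-0.987, 0.16, 0.002], [0.16, 0.987, -0.0], [-0.002, 0.0, -1.0]]
wrist_force: [-1.5, 0.3, 9.8]
finger_gap: -0.0001
```

drive_tool(
  moves=[
    [[0,0,0.5],[0,0,0],1],
    [[0,0,0.5],[0,0,0],1],
  ],
)

```text
time_s: 16.58
ee_pos: [0.5591, -0.0882, 0.1937]
ee_rot: [[-0.987, 0.16, 0.002], [0.16, 0.987, -0.0], [-0.002, 0.0, -1.0]]
wrist_force: [-1.9, -0.3, 12.2]
finger_gap: 0.0002
```

```bash
python3 lv.py 2
```

```text
t 16.68 press [-121.7 -133.6  193.7] fz [12.2 11.5 11.1] fxy [-2.3  0.7] L~ 0.909 ballx -121.5
```

drive_tool(
  moves=[
    [[0,0,0.7],[0,0,0],1],
    [[0,0,0.7],[0,0,0],1],
  ],
)

```text
time_s: 16.85
ee_pos: [0.5591, -0.0883, 0.1931]
ee_rot: [[-0.987, 0.16, 0.002], [0.16, 0.987, -0.0], [-0.002, 0.0, -1.0]]
wrist_force: [-1.4, -0.2, 12.6]
finger_gap: 0.0002
```

drive_tool(
  moves=[
    [[0,0,0.7],[0,0,0],1],
    [[0,0,0.7],[0,0,0],1],
  ],
)

```text
time_s: 17.02
ee_pos: [0.5592, -0.0883, 0.1925]
ee_rot: [[-0.987, 0.16, 0.002], [0.16, 0.987, -0.0], [-0.002, 0.0, -1.0]]
wrist_force: [-1.9, 0.2, 13.7]
finger_gap: 0.0001
```

```bash
python3 lv.py 2
```

```text
t 17.12 press [-121.6 -133.5  192.6] fz [13.7 13.  12.7] fxy [-1.4  1.1] L~ 0.917 ballx -121.2
```

drive_tool(
  moves=[
    [[0,0,0.7],[0,0,0],1],
    [[0,0,0.7],[0,0,0],1],
  ],
)

```text
time_s: 17.28
ee_pos: [0.5592, -0.0883, 0.1919]
ee_rot: [[-0.987, 0.16, 0.002], [0.16, 0.987, -0.0], [-0.002, 0.0, -1.0]]
wrist_force: [-2.3, 0.5, 14.9]
finger_gap: -0.0002
```

drive_tool(
  moves=[
    [[0,0,0.7],[0,0,0],1],
    [[0,0,0.7],[0,0,0],1],
    [[0,0,0.7],[0,0,0],1],
  ],
)

```text
time_s: 17.53
ee_pos: [0.5593, -0.0883, 0.1914]
ee_rot: [[-0.987, 0.16, 0.003], [0.16, 0.987, -0.0], [-0.003, 0.0, -1.0]]
wrist_force: [-1.2, 0.9, 15.8]
finger_gap: -0.0001
```

```bash
python3 lv.py 3; python3 cmp.py s7
```

```text
t 17.68 press [-121.4 -133.5  191.4] fz [15.8 15.2 16.3 15.2] fxy [-2.3  0.8] L~ 0.924 ballx -121.0
```

View pics/cs7.png

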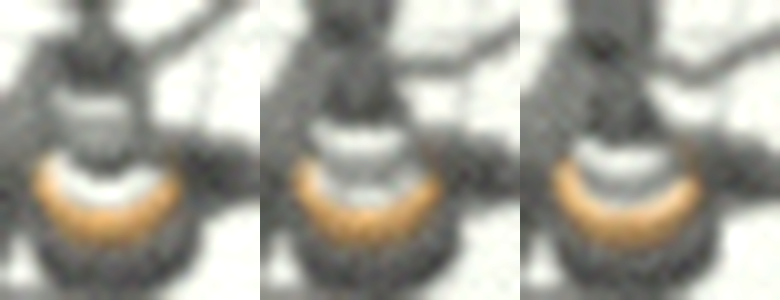

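drive_tool(
  moves=[
    [[0,0,-4],[0,0,0],1],
    [[0,0,-14],[0,0,0],1],
    [[0,0,-34],[0,0,0],1],
    [[0,0,-64],[0,0,0],1],
    [[0,0,-100],[0,0,0],1],
  ],
)

```text
time_s: 18.15
ee_pos: [0.5577, -0.0881, 0.2904]
ee_rot: [[-0.987, 0.16, -0.002], [0.16, 0.987, 0.0], [0.002, -0.0, -1.0]]
wrist_force: [-0.0, -0.3, -0.3]
finger_gap: -0.0
```

drive_tool(
  moves=[
    [[0,0,-40],[0,0,0],0],
    [[10,20,-65],[0,0,0],0],
    [[30,52,-65],[0,0,0],0],
    [[60,82,-65],[0,0,0],0],
    [[70,120,-65],[0,0,0],0],
  ],
)

```text
time_s: 18.57
ee_pos: [0.5064, 0.0419, 0.3562]
ee_rot: [[-0.987, 0.162, 0.001], [0.162, 0.987, -0.0], [-0.001, 0.0, -1.0]]
wrist_force: [0.2, 0.8, 0.7]
finger_gap: 0.0425
```

```bash
python3 -c "
from h import *
rel(pw(-.125,.0018,.13),PY+np.pi)
snap('scene','s8')"
```

```text
t 18.57 pos [0.5064 0.0419 0.3562] press [-0.1942 -0.0134  0.3562] f [0.2 0.8 0.7] gap 0.0425 q [ 0.08  0.25  0.33  1.65 -0.    0.25]
rel [-68.9  15.4 226.3] [ 0.     0.001 -0.004]
```

View pics/s8.png

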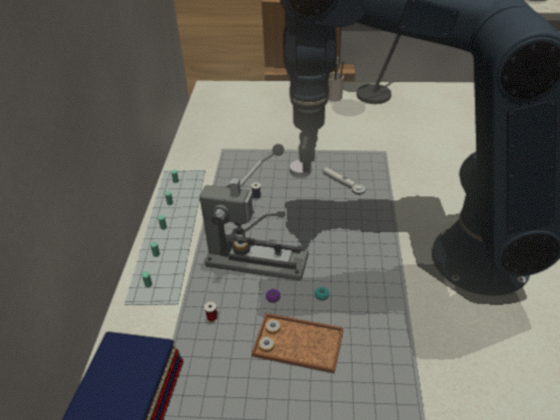

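drive_tool(
  moves=[
    [[0,15,35],[0,0,0],0],
    [[0,15,75],[0,0,0],0],
    [[-10,15,115],[0,0,0],0],
    [[-20,15,155],[0,0,0],0],
    [[-30,15,195],[0,0,0],0],
  ],
)

```text
time_s: 19.03
ee_pos: [0.5408, 0.0516, 0.1588]
ee_rot: [[-0.987, 0.16, 0.001], [0.16, 0.987, 0.0], [-0.001, 0.0, -1.0]]
wrist_force: [0.1, -0.1, 0.3]
finger_gap: 0.0428
```

drive_tool(
  moves=[
    [[-10,0,25],[0,0,0],0],
    [[-25,0,50],[0,0,0],0],
    [[-40,0,60],[0,0,0],0],
    [[-52,0,70],[0,0,0],0],
    [[-54,0,70],[0,0,0],0],
  ],
)

```text
time_s: 19.45
ee_pos: [0.5944, 0.0425, 0.0879]
ee_rot: [[-0.987, 0.16, -0.002], [0.16, 0.987, -0.0], [0.002, -0.001, -1.0]]
wrist_force: [-0.2, -0.3, -0.5]
finger_gap: 0.0431
```

```bash
python3 -c "
from h import *
rel(pw(-.1085,.0018,.052),PY+np.pi)
snap('wrist','w5')"
```

```text
t 19.45 pos [0.5944 0.0425 0.0879] press [-0.1075  0.0011  0.0879] f [-0.2 -0.3 -0.5] gap 0.0431 q [ 0.07  0.47 -0.03  1.07 -0.    0.23]
rel [ 1.   0.7 35.9] [-0.001 -0.002 -0.002]
```

View pics/w5.png

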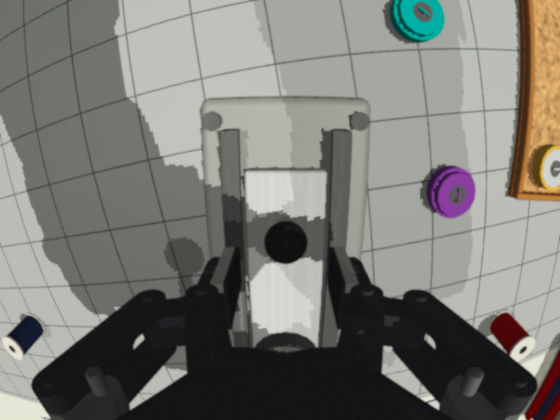

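drive_tool(
  force=40,
  moves=[
    [[0,0,18],[0,0,0],0],
    [[0,0,36],[0,0,0],0],
    [[0,0,36],[0,0,0],0.2],
    [[0,0,36],[0,0,0],1],
    [[0,0,36],[0,0,0],1],
  ],
)

```text
time_s: 19.92
ee_pos: [0.5932, 0.0434, 0.055]
ee_rot: [[-0.987, 0.16, -0.001], [0.16, 0.987, 0.001], [0.001, 0.001, -1.0]]
wrist_force: [-2.9, 4.6, -9.4]
finger_gap: 0.0213
```

drive_tool(
  moves=[
    [[0,0,0],[0,0,0],1],
    [[1,0,0],[0,0,0],1],
    [[4,0,0],[0,0,0],1],
    [[9,0,0],[0,0,0],1],
    [[16,0,0],[0,0,0],1],
  ],
)

```text
time_s: 20.33
ee_pos: [0.5789, 0.0457, 0.055]
ee_rot: [[-0.987, 0.16, 0.002], [0.16, 0.987, 0.0], [-0.002, 0.001, -1.0]]
wrist_force: [4.5, 3.3, -10.5]
finger_gap: 0.0217
```

```bash
python3 -c "
from h import *
rel(pw(-.2286,.0018,.0512),PY+np.pi)"
```

```text
t 20.33 pos [0.5789 0.0457 0.055 ] press [-0.1233  0.0018  0.055 ] f [  4.5   3.3 -10.5] gap 0.0217 q [ 0.08  0.47 -0.14  0.97  0.    0.24]
rel [105.3  -0.3   3.6] [ 0.001  0.002 -0.002]
```

drive_tool(
  moves=[
    [[9,0,1],[0,0,0],1],
    [[20,0,2],[0,0,0],1],
    [[31,0,2],[0,0,0],1],
    [[42,0,2],[0,0,0],1],
    [[53,0,2],[0,0,0],1],
  ],
)

```text
time_s: 20.75
ee_pos: [0.5276, 0.054, 0.0547]
ee_rot: [[-0.987, 0.16, 0.006], [0.16, 0.987, 0.0], [-0.005, 0.001, -1.0]]
wrist_force: [3.6, 1.1, 9.0]
finger_gap: 0.0212
```

drive_tool(
  moves=[
    [[11,0,0],[0,0,0],1],
    [[22,0,0],[0,0,0],1],
    [[32,0,0],[0,0,0],1],
    [[40,0,0],[0,0,0],1],
    [[47,0,0],[0,0,0],1],
  ],
)

```text
time_s: 21.17
ee_pos: [0.4813, 0.0616, 0.0547]
ee_rot: [[-0.987, 0.16, 0.006], [0.16, 0.987, 0.0], [-0.006, 0.001, -1.0]]
wrist_force: [3.1, -1.5, 9.2]
finger_gap: 0.0216
```

```bash
python3 -c "
from h import *
rel(pw(-.2286,.0018,.0512),PY+np.pi)"
```

```text
t 21.17 pos [0.4813 0.0616 0.0547] press [-0.2221  0.0021  0.0547] f [ 3.1 -1.5  9.2] gap 0.0216 q [ 0.13  0.29 -0.4   0.87 -0.    0.29]
rel [ 6.5 -0.3  3.5] [ 0.001  0.006 -0.002]
```

drive_tool(
  moves=[
    [[4,0,0],[0,0,0],1],
    [[6.5,0,0],[0,0,0],1],
    [[7.5,0,0],[0,0,0],1],
    [[8.5,0,0],[0,0,0],1],
  ],
)

```text
time_s: 21.5
ee_pos: [0.4746, 0.0627, 0.0548]
ee_rot: [[-0.987, 0.16, 0.008], [0.16, 0.987, -0.001], [-0.008, 0.001, -1.0]]
wrist_force: [16.4, -2.6, -2.5]
finger_gap: 0.0215
```

```bash
python3 -c "
from h import *
rel(pw(-.2286,.0018,.0512),PY+np.pi)"
```

```text
t 21.5 pos [0.4746 0.0627 0.0548] press [-0.2289  0.0021  0.0548] f [16.4 -2.6 -2.5] gap 0.0215 q [ 0.13  0.27 -0.42  0.87 -0.    0.29]
rel [-0.3 -0.3  3.6] [ 0.001  0.008 -0.002]
```

drive_tool(
  moves=[
    [[-1.5,0,0],[0,0,0],1],
    [[-1.5,0,0],[0,0,0],0],
    [[-1.5,0,0],[0,0,0],0],
    [[-1.5,0,-10],[0,0,0],-0.2],
    [[-1.5,0,-45],[0,0,0],-0.6],
  ],
)

```text
time_s: 21.92
ee_pos: [0.4698, 0.0621, 0.095]
ee_rot: [[-0.987, 0.16, -0.006], [0.16, 0.987, -0.001], [0.006, -0.002, -1.0]]
wrist_force: [0.2, 1.0, -0.5]
finger_gap: 0.062
```

drive_tool(
  moves=[
    [[0,0,-30],[0,0,0],-1],
    [[-20,0,-50],[0,0,0],-1],
    [[-40,0,-50],[0,0,0],-1],
    [[-40,0,-50],[0,0,0],-1],
  ],
)

```text
time_s: 22.25
ee_pos: [0.5154, 0.0558, 0.1496]
ee_rot: [[-0.987, 0.161, 0.005], [0.161, 0.987, 0.0], [-0.005, 0.001, -1.0]]
wrist_force: [0.6, -1.2, -0.8]
finger_gap: 0.0853
```

```bash
python3 -c "
from h import *
rel(pw(-.1195,0,.12),PY+np.pi)
d=snap('wrist','w6');snap('scene','s9');s=state();print(s['ee_pos'])"
```

```text
t 22.25 pos [0.5154 0.0558 0.1496] press [-0.1875  0.0018  0.1496] f [ 0.6 -1.2 -0.8] gap 0.0853 q [ 0.11  0.28 -0.16  1.13 -0.    0.27]
rel [-67.9  -1.7  30. ] [ 0.001  0.005 -0.003]
[0.51204958 0.05602302 0.14777479]
```

View pics/w6.png

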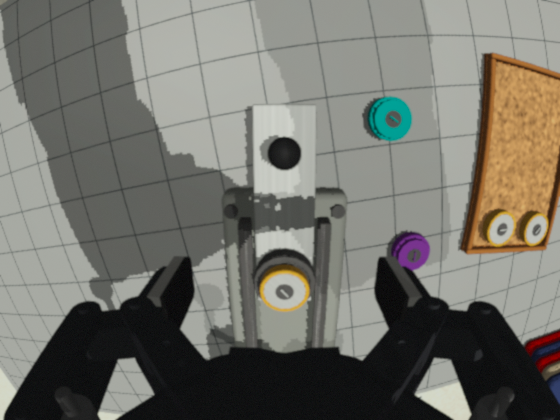

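View pics/s9.png

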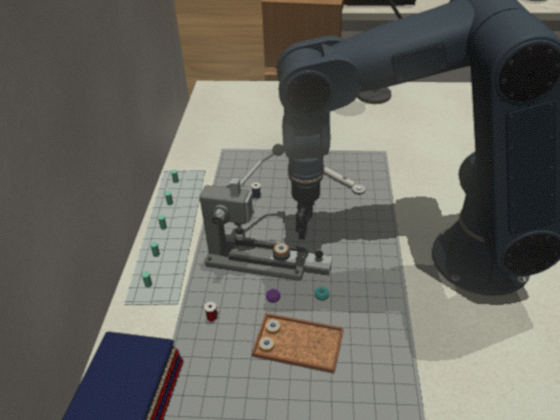

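Run:
```python
from h import *
s=state();d=snap('wrist','w7')
a=cv2.imread('pics/w7.png')[130:330,220:350];cv2.imwrite('pics/w7c.png',cv2.resize(a,None,fx=3,fy=3,interpolation=cv2.INTER_CUBIC))
print(s['ee_pos'],s['ee_rot'])
for u,v in [(284.5,291),(284.5,295)]: print(wp(wr(u,v,.0695,s['ee_pos'],s['ee_rot'],d)))
print(wp(wr(285,153,.066,s['ee_pos'],s['ee_rot'],d)))
```

```text
[0.51204958 0.05602302 0.14777479] [[-9.87040706e-01  1.60469875e-01  2.52993820e-04]
 [ 1.60469867e-01  9.87040738e-01 -5.02960558e-05]
 [-2.57786208e-04 -9.04636973e-06 -9.99999967e-01]]
[-0.12590688  0.00165619  0.0695    ]
[-0.12206654  0.00164805  0.0695    ]
[-0.23408567  0.00225919  0.066     ]
```

View pics/w7c.png

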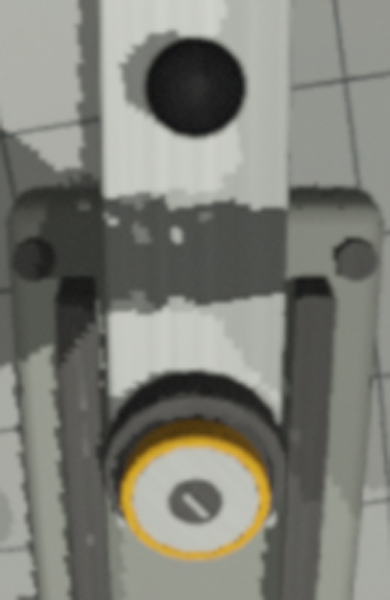

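```bash
python3 -c "
from h import *
rel(pw(-.1205,.0018,.095),PY+np.pi)"
```

```text
t 22.4 pos [0.5114 0.0561 0.1474] press [-0.1916  0.0015  0.1474] f [-0.7 -0.9  0.4] gap 0.0853 q [ 0.11  0.27 -0.17  1.13 -0.    0.27]
rel [-71.1   0.5  52.3] [-0.    -0.001 -0.002]
```

drive_tool(
  force=20,
  moves=[
    [[-35,0.5,0],[0,0,0],-0.6],
    [[-65,0.5,15],[0,0,0],-0.3],
    [[-71,0.5,40],[0,0,0],-0.25],
    [[-71,0.5,60],[0,0,0],-0.25],
    [[-71,0.5,70],[0,0,0],-0.25],
  ],
)

```text
time_s: 22.82
ee_pos: [0.5802, 0.0452, 0.0745]
ee_rot: [[-0.987, 0.16, -0.004], [0.16, 0.987, -0.0], [0.004, -0.001, -1.0]]
wrist_force: [-1.1, 0.6, -1.1]
finger_gap: 0.0534
```

drive_tool(
  moves=[
    [[0,0,0],[0,0,0],-0.25],
    [[0,0,0],[0,0,0],-0.25],
  ],
)

```text
time_s: 22.98
ee_pos: [0.5813, 0.0454, 0.0777]
ee_rot: [[-0.987, 0.16, -0.001], [0.16, 0.987, -0.0], [0.001, -0.0, -1.0]]
wrist_force: [0.5, -0.6, -0.1]
finger_gap: 0.0532
```

```bash
python3 -c "
from h import *
rel(pw(-.1205,.0018,.06),PY+np.pi)
snap('wrist','w8');snap('scene','s10')
a=cv2.imread('pics/s10.png')[210:280,230:340];cv2.imwrite('pics/s10c.png',cv2.resize(a,None,fx=7,fy=7,interpolation=cv2.INTER_CUBIC))
"
```

```text
t 22.98 pos [0.5813 0.0454 0.0777] press [-0.1208  0.0019  0.0777] f [ 0.5 -0.6 -0.1] gap 0.0532 q [ 0.08  0.45 -0.09  1.03 -0.    0.24]
rel [-0.3 -0.1 17.7] [-0.    -0.001 -0.002]
```

View pics/w8.png

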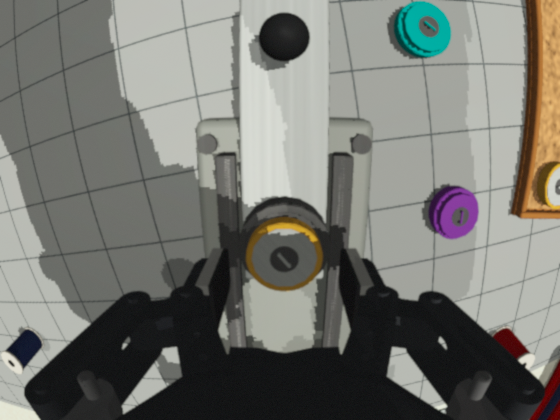

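View pics/s10c.png

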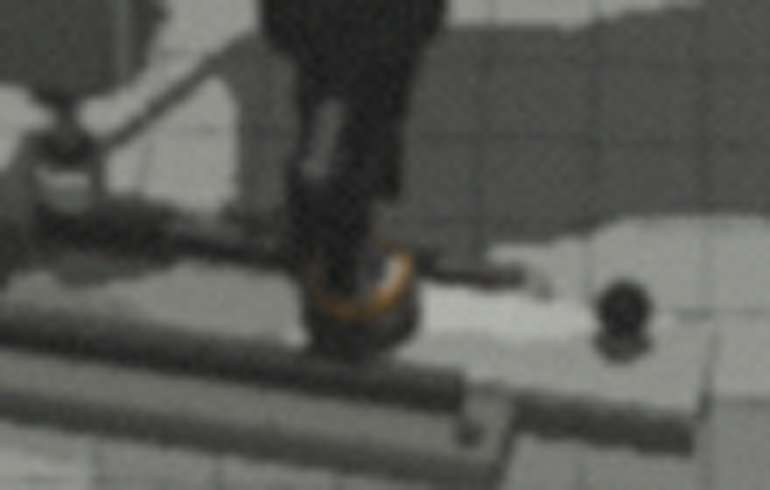

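drive_tool(
  force=20,
  moves=[
    [[0,0,10],[0,0,0],-0.25],
    [[0,0,17],[0,0,0],-0.25],
    [[0,0,19],[0,0,0],-0.25],
    [[0,0,19],[0,0,0],-0.25],
  ],
)

```text
time_s: 23.42
ee_pos: [0.5815, 0.0453, 0.0574]
ee_rot: [[-0.987, 0.16, -0.001], [0.16, 0.987, -0.0], [0.001, -0.0, -1.0]]
wrist_force: [0.2, 0.1, 0.6]
finger_gap: 0.0533
```

```bash
python3 -c "
from h import *
rel(pw(-.1205,.0018,.058),PY+np.pi)
snap('wrist','w9')
"
```

```text
t 23.42 pos [0.5815 0.0453 0.0574] press [-0.1206  0.0018  0.0574] f [0.2 0.1 0.6] gap 0.0533 q [ 0.08  0.47 -0.12  0.98  0.    0.24]
rel [-0.1 -0.  -0.6] [-0.    -0.001 -0.002]
```

View pics/w9.png

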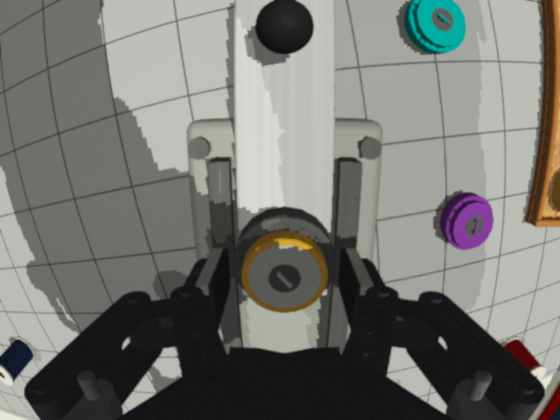

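drive_tool(
  force=20,
  moves=[
    [[0,0,0],[0,0,0],-0.1],
    [[0,0,0],[0,0,0],0.05],
    [[0,0,0],[0,0,0],0.2],
    [[0,0,0],[0,0,0],0.4],
    [[0,0,0],[0,0,0],1],
  ],
)

```text
time_s: 23.88
ee_pos: [0.5823, 0.0453, 0.0586]
ee_rot: [[-0.987, 0.16, 0.001], [0.16, 0.987, -0.0], [-0.001, 0.0, -1.0]]
wrist_force: [-1.1, -0.0, 6.1]
finger_gap: 0.0388
```

```bash
python3 -c "
from h import *
rel(pw(-.1205,.0018,.058),PY+np.pi)
snap('wrist','w10')
"
```

```text
t 23.88 pos [0.5823 0.0453 0.0586] press [-0.1198  0.002   0.0586] f [-1.1 -0.   6.1] gap 0.0388 q [ 0.08  0.47 -0.12  0.98 -0.    0.24]
rel [ 0.7 -0.2  0.6] [ 0.     0.001 -0.002]
```

View pics/w10.png

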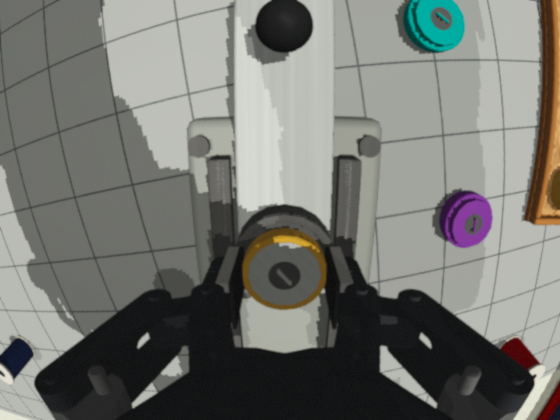

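drive_tool(
  moves=[
    [[0,0,-1],[0,0,0],1],
    [[0,0,-4],[0,0,0],1],
    [[0,0,-10],[0,0,0],1],
    [[0,0,-20],[0,0,0],1],
    [[0,0,-30],[0,0,0],1],
  ],
)

```text
time_s: 24.35
ee_pos: [0.582, 0.0453, 0.0892]
ee_rot: [[-0.987, 0.16, -0.0], [0.16, 0.987, 0.0], [0.0, 0.0, -1.0]]
wrist_force: [-0.0, -0.3, -0.2]
finger_gap: 0.0387
```

```bash
python3 -c "
from h import *
snap('wrist','w11');snap('scene','s11')
a=cv2.imread('pics/s11.png')[190:280,230:340];cv2.imwrite('pics/s11c.png',cv2.resize(a,None,fx=6,fy=6,interpolation=cv2.INTER_CUBIC))
rel([.4866,.3202,.1],PY+np.pi)
"
```

```text
t 24.45 pos [0.5834 0.0454 0.0906] press [-0.1188  0.0023  0.0906] f [ 0.1 -0.5  0.2] gap 0.0388 q [ 0.08  0.44 -0.07  1.05  0.    0.24]
rel [139.5 255.8  -9.7] [ 0.001  0.003 -0.002]
```

View pics/w11.png

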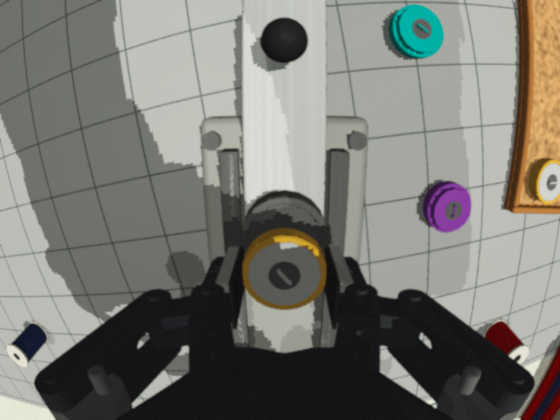

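View pics/s11c.png

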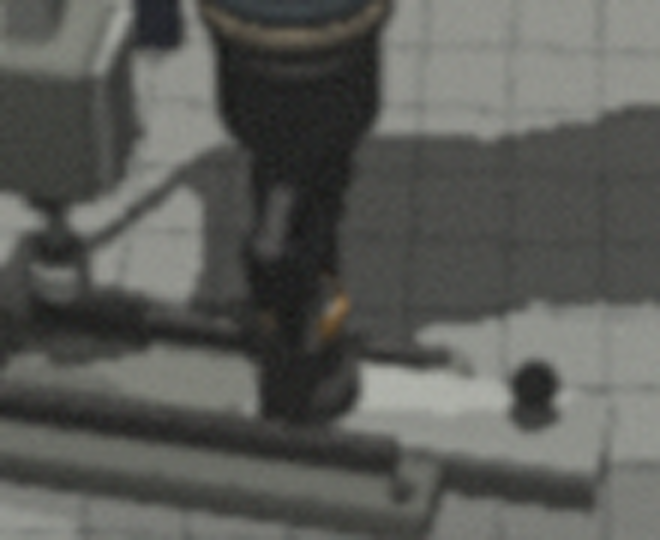

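drive_tool(
  moves=[
    [[0,4,-10],[0,0,0],1],
    [[3,16,-20],[0,0,0],1],
    [[12,36,-25],[0,0,0],1],
    [[26,58,-25],[0,0,0],1],
    [[40,80,-25],[0,0,0],1],
  ],
)

```text
time_s: 24.87
ee_pos: [0.5553, 0.1324, 0.1143]
ee_rot: [[-0.987, 0.161, 0.001], [0.161, 0.987, 0.0], [-0.001, 0.001, -1.0]]
wrist_force: [-0.7, -0.2, -0.9]
finger_gap: 0.0389
```

drive_tool(
  moves=[
    [[14,24,0],[0,0,0],1],
    [[28,50,0],[0,0,0],1],
    [[42,76,0],[0,0,0],1],
    [[56,102,0],[0,0,0],1],
    [[69,126,0],[0,0,0],1],
  ],
)

```text
time_s: 25.28
ee_pos: [0.5064, 0.2686, 0.1141]
ee_rot: [[-0.987, 0.159, 0.0], [0.159, 0.987, 0.001], [-0.0, 0.001, -1.0]]
wrist_force: [0.2, 0.1, -0.4]
finger_gap: 0.039
```

```bash
python3 -c "
from h import *
rel([.4866,.3202,.07],PY+np.pi)
"
```

```text
t 25.28 pos [0.5064 0.2686 0.1141] press [-0.23    0.2105  0.1141] f [ 0.2  0.1 -0.4] gap 0.039 q [ 0.49  0.41 -0.07  1.1   0.    0.65]
rel [27.8 47.8 44.1] [ 0.001  0.    -0.001]
```

drive_tool(
  moves=[
    [[11,20,0],[0,0,0],1],
    [[20,36,5],[0,0,0],1],
    [[26,45,20],[0,0,0],1],
    [[28,48,35],[0,0,0],1],
    [[28,48,44],[0,0,0],1],
  ],
)

```text
time_s: 25.7
ee_pos: [0.4862, 0.3195, 0.0685]
ee_rot: [[-0.987, 0.158, -0.001], [0.158, 0.987, -0.0], [0.001, -0.0, -1.0]]
wrist_force: [-1.2, 0.9, -0.7]
finger_gap: 0.0387
```

```bash
python3 -c "
from h import *
rel([.4866,.3202,.012],PY+np.pi)
snap('wrist','w12');snap('scene','s12')
rel([.4866,.3202,.012],PY+np.pi)
"
```

```text
t 25.7 pos [0.4862 0.3195 0.0685] press [-0.258   0.2576  0.0685] f [-1.2  0.9 -0.7] gap 0.0387 q [ 0.58  0.46 -0.11  1.    0.    0.74]
rel [-0.3  0.7 56.5] [-0.    -0.001 -0.   ]
t 25.8 pos [0.4864 0.3179 0.0683] press [-0.2575  0.2561  0.0683] f [-0.1 -0.7 -0.4] gap 0.0388 q [ 0.58  0.46 -0.11  1.   -0.    0.74]
rel [ 0.1  2.4 56.3] [-0.002 -0.002 -0.002]
```

View pics/w12.png

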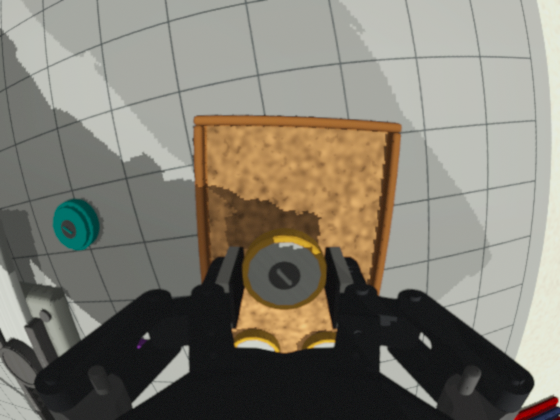

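View pics/s12.png

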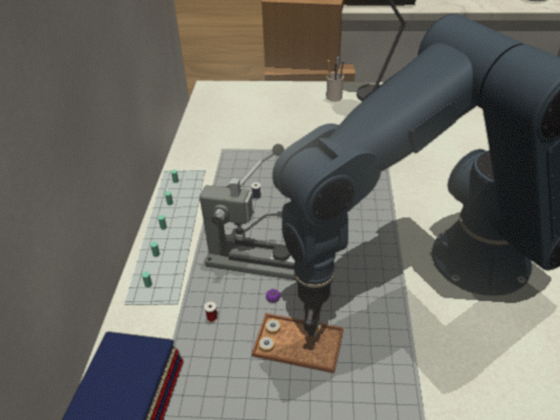

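drive_tool(
  moves=[
    [[3,1,12],[0,0,0],1],
    [[5,1,28],[0,0,0],1],
    [[5,1,42],[0,0,0],1],
    [[5,1,51],[0,0,0],1],
    [[5,1,54],[0,0,0],1],
  ],
)

```text
time_s: 26.22
ee_pos: [0.4826, 0.3193, 0.0147]
ee_rot: [[-0.987, 0.161, -0.001], [0.161, 0.987, -0.001], [0.001, -0.001, -1.0]]
wrist_force: [-0.3, 0.0, 0.1]
finger_gap: 0.0389
```

drive_tool(
  moves=[
    [[0,0,1],[0,0,0],1],
    [[0,0,1.5],[0,0,0],1],
    [[0,0,1.5],[0,0,0],1],
  ],
)

```text
time_s: 26.47
ee_pos: [0.4833, 0.3199, 0.0145]
ee_rot: [[-0.987, 0.16, 0.001], [0.16, 0.987, 0.001], [-0.001, 0.001, -1.0]]
wrist_force: [-0.3, -0.3, 0.5]
finger_gap: 0.0386
```

drive_tool(
  moves=[
    [[0,0,1],[0,0,0],1],
    [[0,0,2],[0,0,0],1],
    [[0,0,2],[0,0,0],1],
  ],
)

```text
time_s: 26.72
ee_pos: [0.4828, 0.3198, 0.0118]
ee_rot: [[-0.987, 0.16, 0.0], [0.16, 0.987, 0.0], [-0.0, 0.0, -1.0]]
wrist_force: [-0.1, 0.9, -0.9]
finger_gap: 0.0384
```

drive_tool(
  moves=[
    [[0,0,1],[0,0,0],1],
    [[0,0,1],[0,0,0],1],
  ],
)

```text
time_s: 26.88
ee_pos: [0.4827, 0.3197, 0.0106]
ee_rot: [[-0.987, 0.16, -0.0], [0.16, 0.987, -0.0], [0.0, -0.0, -1.0]]
wrist_force: [0.8, 0.4, -0.4]
finger_gap: 0.0385
```

drive_tool(
  moves=[
    [[0,0,1],[0,0,0],1],
    [[0,0,1],[0,0,0],1],
  ],
)

```text
time_s: 27.05
ee_pos: [0.4828, 0.3198, 0.0097]
ee_rot: [[-0.987, 0.16, 0.0], [0.16, 0.987, 0.0], [-0.0, 0.0, -1.0]]
wrist_force: [0.1, 0.8, -1.0]
finger_gap: 0.0391
```

drive_tool(
  moves=[
    [[0,0,0.7],[0,0,0],1],
    [[0,0,0.7],[0,0,0],1],
  ],
)

```text
time_s: 27.22
ee_pos: [0.4828, 0.3198, 0.0096]
ee_rot: [[-0.987, 0.16, 0.0], [0.16, 0.987, 0.0], [-0.0, 0.0, -1.0]]
wrist_force: [-3.4, -1.5, 10.2]
finger_gap: 0.0384
```

drive_tool(
  moves=[
    [[0,0,0.7],[0,0,0],1],
    [[0,0,0.7],[0,0,0],1],
  ],
)

```text
time_s: 27.38
ee_pos: [0.4829, 0.3198, 0.0095]
ee_rot: [[-0.987, 0.16, 0.001], [0.16, 0.987, 0.0], [-0.001, 0.001, -1.0]]
wrist_force: [-6.9, -3.9, 20.6]
finger_gap: 0.0386
```

drive_tool(
  moves=[
    [[0,0,0.7],[0,0,0],1],
    [[0,0,0.7],[0,0,0],1],
  ],
)

```text
time_s: 27.55
ee_pos: [0.4831, 0.3198, 0.0088]
ee_rot: [[-0.987, 0.16, 0.001], [0.16, 0.987, 0.0], [-0.001, 0.001, -1.0]]
wrist_force: [-5.5, -4.7, 21.7]
finger_gap: 0.0393
```

drive_tool(
  moves=[
    [[0,0,-1.5],[0,0,0],1],
    [[0,0,-1.5],[0,0,0],0.05],
    [[0,0,-1.5],[0,0,0],-0.1],
    [[0,0,-1.5],[0,0,0],-0.25],
    [[0,0,-1.5],[0,0,0],-0.25],
  ],
)

```text
time_s: 27.97
ee_pos: [0.4826, 0.3196, 0.0089]
ee_rot: [[-0.987, 0.16, -0.0], [0.16, 0.987, -0.0], [0.0, -0.0, -1.0]]
wrist_force: [0.1, 0.1, -0.0]
finger_gap: 0.054
```

drive_tool(
  moves=[
    [[0,0,-5],[0,0,0],-0.25],
    [[0,0,-15],[0,0,0],-0.25],
    [[0,0,-40],[0,0,0],-0.25],
    [[20,0,-80],[0,0,0],-0.25],
    [[50,0,-110],[0,0,0],-0.25],
  ],
)

```text
time_s: 28.38
ee_pos: [0.4369, 0.3271, 0.1189]
ee_rot: [[-0.987, 0.162, 0.001], [0.162, 0.987, 0.001], [-0.001, 0.001, -1.0]]
wrist_force: [1.1, 1.5, 0.8]
finger_gap: 0.0536
```

```bash
python3 -c "
from h import *
rel([.4866,.3202,.012],PY+np.pi)
snap('wrist','w13');snap('scene','s13');snap('top','t13')
"
```

```text
t 28.38 pos [0.4369 0.3271 0.1189] press [-0.3079  0.2573  0.1189] f [1.1 1.5 0.8] gap 0.0536 q [ 0.64  0.35 -0.14  1.08 -0.    0.81]
rel [-50.1   1.2 106.9] [ 0.001  0.001 -0.004]
```

View pics/w13.png

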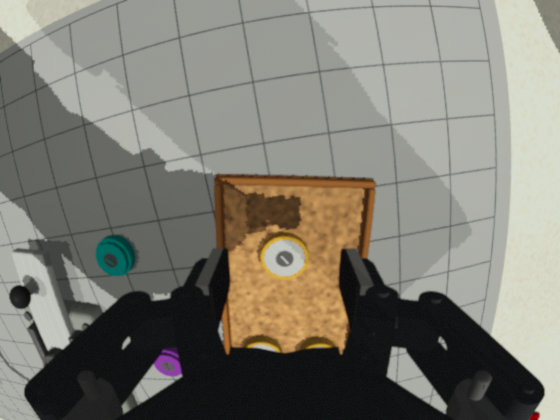

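View pics/s13.png

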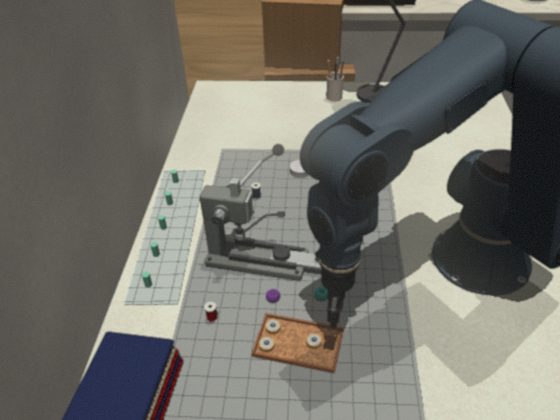

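drive_tool(
  moves=[
    [[20,0,-30],[0,0,0],-0.25],
    [[40,0,-60],[0,0,0],-0.25],
    [[60,0,-80],[0,0,0],-0.25],
    [[60,0,-80],[0,0,0],-0.25],
  ],
)

```text
time_s: 28.87
ee_pos: [0.3757, 0.3382, 0.2004]
ee_rot: [[-0.987, 0.159, 0.003], [0.159, 0.987, 0.003], [-0.002, 0.004, -1.0]]
wrist_force: [1.3, 0.6, 0.8]
finger_gap: 0.0535
```

```bash
python3 -c "
from h import *
d=snap('top','t14');rel([.4866,.3202,.012],PY+np.pi)
a=cv2.imread('pics/t14.png')[100:310,110:360];cv2.imwrite('pics/t14c.png',cv2.resize(a,None,fx=2.8,fy=2.8,interpolation=cv2.INTER_CUBIC))"
```

```text
t 28.92 pos [0.3766 0.3377 0.1983] press [-0.3691  0.2583  0.1983] f [ 0.7  0.1 -0.2] gap 0.0536 q [ 0.73  0.23 -0.1   1.24  0.    0.89]
rel [-111.    -0.3  186.5] [ 0.002  0.002 -0.001]
```

View pics/t14c.png

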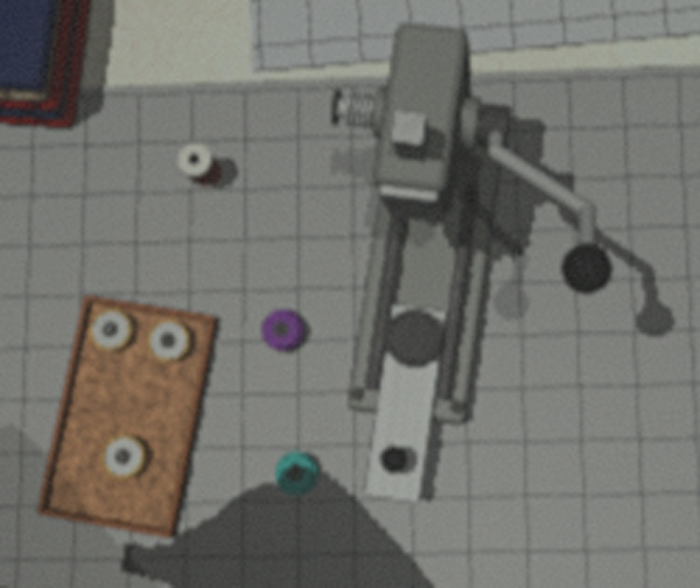

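The button lies on the free part of the tray. The slide is out, with the knob at about (251,264) as at the start, and the lever is up with its ball at (320,196).

```bash
python3 -c "
from h import *
print(close_job())"
```

```text
the job is handed in; nothing more can be done
None
```

The button is pressed, and it lies face down and released on the free part of the tray. I handed the job in at about 29 s of the 72 s allowed.

- **Pressing:** I pushed the slide by its knob to its stop. Pulling the lever down, I felt the die land at about 0.69 rad and the back go home at about 0.9 rad. I stopped at about 15.5 N on the ball, roughly 75 N at the ram. This is estimated from the wrist force because the ram force can't be read directly.
- **Slide out and placing:** With the lever back up, I drew the slide out to its stop. I then lifted the button with a 20 N grip and set it down until I felt contact. That contact peaked at about 22 N at the wrist, more than intended; I backed off before opening the fingers.
- **Last checks:** The pictures show the back flush, the button lying flat, the slide out and the lever up. The finished buttons and the other things in view look unmoved. The last top view I enlarged left out the pin tin and rotary cutter, but the arm never came near them.
- **Disagreements:** The three cameras differed by up to about 5 mm on the sideways position of the knob and button, so I used a middle value for the grips. While feeling for the landing, I first took a small force change near 0.5 rad as a possible landing. The clear rise came only at about 0.69 rad.

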